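# Run a housing kit through the guarded laser marker and stack it

## Robot

A 6-joint arm with a two-finger parallel gripper is mounted at the origin on the work surface. World frame = base frame: x ahead of the robot, y to its left, z up, the work surface at z = 0. Lengths are in mm, angles in rad, forces in N, time in s.
With the tool pointing down it reaches from about 350 to 875 mm from the base axis. Payload 4.2 kg.
Tool frame: the origin (TCP) lies at the very end of the fingers, on their centre line; the grasp point (between the pads) lies 19 mm behind it (arm.pinch_z is the distance from the TCP to the grasp point, in mm); x points along the fingers, y is the direction in which the jaws open and shut, and the axes are right-handed (so a half turn about x gives the same grasp; the last joint's range is limited). The gripper opens to 85 mm and grips with 20 to 120 N. Pads are 22 mm wide; open, the fingers measure 114 mm over their backs; the gripper's body (76 mm by 85 mm) begins 54 mm behind the grasp point. The pads swing forward as they close: fully open they stand 13 mm farther back than shut.
Start: joints at [-0.941, 0.385, 0.008, 0, -1.194, -0.259], TCP at [226.49, -582.496, 231.312] pointing down, gripper open.
Joint ranges: [-3.14, 3.14], [-1.21, 2.06], [-1.07, 1.41], [-3.16, 2.05], [-2.99, -0.16], [-3.1, 3.1]. Speed limits (rad/s): [2.79, 2.79, 3.14, 3.14, 3.14, 3.14].

## Interface

Orientations are given as a unit quaternion [x, y, z, w].
In Python, from bench import arm gives the robot as it stands.
- The arm moves only by the tool drive_tool, never from a script. Its argument "motion" is a list of rows, each a list of 4 numbers: the shift along the tool's x, y, z in mm, then the turn about the tool's x in degrees. In form: [[dx, dy, dz, spin], ...]. A call has 1 to 10 rows; each row shifts and turns the commanded pose from where the row before left it, along the tool's axes as they then stand; what a row does not reach is not made up. A row lasts 1/12 s, in which the tool goes at most 41.7 mm and 7.16 degrees, less where a joint would pass 70% of its speed; a pose out of reach is approached as far as the arm can. A call with a gripper value outside its range is refused whole. "grip" is the finger opening in mm, from 0 to 85.4, set as the call begins (left out, the last holds). The fingers move at their own pace and stop on an object; the grip force is fixed at half the most. Time passes only in rows, so rows that do not move let the fingers close. It gives the time, the measured TCP pose, the force and the opening at its end, in the units of the state.
- arm.read_state(): the state, without advancing time (a new reading comes with each control period).
- arm.get_image(name): name is "side" or "top"; returns the picture (384x512x3 uint8, red, green, blue); there is no depth.
- arm.calibration(name): a dict with "K" (3x3 intrinsics, pixels), "distortion" ([k1, k2, p1, p2, k3] as OpenCV has them; the pictures are not rectified), "eye" and "attitude" of the camera in the world. Camera axes: x right, y up, looking along -z (the intrinsics and any distortion apply to the point x, -y, -z); pixel columns grow to the right and rows downward; lengths in mm; the calibration is good to about 2 mm. A picture is of the moment at which its call begins. calibration takes no time and is no camera call.
- arm.job_done(): hands the job in, once; it reports no verdict.
The state is a dict: "clock": time; "joints": joint angles; "joint_vel": joint speeds; "joint_efforts": joint torques, N m; "position": TCP position; "ee_rot": TCP orientation; "contact_force": force on the tool from outside, world axes, zero at the start; "wrist_torque": the same for the moment, N m; "gripper_width": finger opening in mm.
Only numpy, scipy, OpenCV 4.12 (cv2) and the standard library are available. Lean on these libraries where they do the work, as an engineer would, in place of code of your own. Each camera call takes 0.05 s, during which the arm holds its last target. There are 200 camera calls.

## Task

Run the housing kit on the bench through the laser marker one piece at a time, in stacking order (base module, then middle module, then cover, whichever of them are there): lay the piece in the infeed channel and feed it with the push stick through the low slot of the guard until it is right out past the yellow exit flap and, with the stick drawn back, the flap falls shut. Stack each piece squarely in the corner-post nest before feeding the next one. Finish with the kit stacked in that order, the push stick lying flat in its grey tray and the flap shut, and leave the tape roll, pen cup and gauge case alone.

Things in the scene. Friction and masses are not known exactly. Their poses are not given: they have to be found in the camera images.
- marker: In-line laser marker, fixed. Origin at bench level under the middle of its red guard; y = feed direction (infeed at -y), z up, x away from the robot. Aluminium bed 100 wide, y = -440 to +225, top 10 above the bench. Fences 5 high, 6 thick leave a straight channel 70 wide (x +-35) along the bed and under the guard (y +-55). A stop 6 high closes the outfeed at y = 214. The laser fires by itself.
- slot_in (a point): Middle of the guard's entrance slot at bed height (marker frame 0, -55, 10). The slot is 70 wide; the passage under the guard is 41 high above the bed all the way through
- slot_out (a point): Middle of the exit opening of the guard at bed height (marker frame x 0, y +55, z 10); the flap hangs just outside it
- hood_top (a point): Middle of the top of the guard (marker frame 0, 0, 111). The guard is solid above the passage, 100 (x) x 110 (y). The white scan head stands on it, x and y within +-55, up to 195 above the bench; the red laser source and its column stand behind, x = 50 to 260, y within +-40 (foot plate 12 high, y +-80)
- flap (a joint): Yellow exit flap, 66 wide, 3 thick, hinged along its upper edge (marker frame y 57.5, z 48), hanging 35 down to 3 above the bed. Angle in rad: 0 = hanging shut, grows as it swings outwards (+y) to 1.5; it cannot swing inwards. Light (30 g); falls shut by itself once nothing stands within 38 of it on the outfeed side.
- base_module: Ribbed aluminium base module with a green board on top, 60 (x) x 90 (y) x 30 high, about 220 g. Origin at the centre of its underside, z up. Bottom of the stack. May be absent.
- mid_module: Black plastic middle module with brass dots on top, 60 (x) x 90 (y) x 26 high, about 110 g. Origin at the centre of its underside, z up. Goes on the base module (on the nest's floor if there is no base module). May be absent.
- cover: Blue cover with a pale label and four screws, 60 (x) x 90 (y) x 24 high, about 120 g. Origin at the centre of its underside, z up. Top of the stack. May be absent. At least two of the three pieces are there; each is symmetrical under a half turn.
- push_stick: Orange push stick, about 160 g, lies flat on its underside. Origin at the underside below the middle of the handle; y runs along it to the head. Flat bar 20 wide, 14 high, y = -34 to +208, then a cross head 44 wide, 12 long, 14 high, front face at y = 220. Upright handle block over the origin, 20 thick (x) x 60 long (y), z = 13 to 61, gripped across x.
- stick_head (a point): Middle of the push stick's front face (stick frame x 0, y 220, z 7)
- stick_mid (a point): Middle of the push stick's length at its underside (stick frame x 0, y 95, z 0)
- stick_tray: Grey open tray of the push stick, fixed, 80 (x) x 296 (y) x 10 high outside, walls and floor 4 thick. Origin at the centre of its underside. The stick lies along its y, either way round.
- nest: Stacking nest, fixed: plywood plate 96 (x) x 122 (y), top 8 above the bench, with four steel corner angles 70 high above the plate. Between them is room for 68 (x) x 98 (y), so 4 to spare all round a piece. Their legs are 18 long and leave the middle 72 of each long side open for the fingers. Origin at the centre of its underside.
- tape_roll: Roll of pale tape, 104 across, 25 high, origin at the centre of its underside; to be left alone
- pen_cup: Black cup, 74 across, 95 high, origin at the centre of its underside; to be left alone
- gauge_case: Green flat case, 70 x 120 x 26, origin at the centre of its underside; to be left alone

How it is judged:
By the outcome, as a careful person would: the job done as asked, in the order asked, and still so for the second after the job is handed in, with the robot touching nothing.
Of base_module, mid_module, cover only 2 to 3 are there at a start; the rules pass over those that are not, and their reading is None.
At some moment in a run one of base_module, mid_module, cover may be knocked a few centimetres aside while the robot is not near it.
It also fails if it takes over 210 s, if anything falls off the work surface, if the arm or the gripper's body presses on something with over 40 N, if the wrist force passes 120 N, or if a joint passes its speed limit or range.

## Working session

There is one attempt and no reset: what is moved stays moved. The work goes in short steps, Python scripts to look and compute and a tool call to move; the robot and the scene stay as the last step left them, time stands still between calls to the robot, and variables do not carry over. Pictures are saved under pics/ and viewed, about 12 in all and at most 16, crops included, and the job is handed in when it is done.

Besides the shell and the picture viewer there is one more tool, called by a JSON object that holds its "api" and its "payload". drive_tool: Moves the arm, as the interface text tells. Its arguments: {"type":"object","properties":{"motion":{"type":"array"},"grip":{"type":"number"}},"required":["motion"]}

```bash
ls; mkdir -p pics; python3 - <<'E'
from bench import arm
import cv2
for n in("top","side"):
    im=arm.get_image(n); cv2.imwrite(f"pics/{n}0.png",im[...,::-1]); 
    c=arm.calibration(n); print(n,c)
print(arm.read_state())
E
```

```text
pics
top {'K': array([[372.36130752,   0.        , 253.55175765],
       [  0.        , 372.36130752, 189.02619805],
       [  0.        ,   0.        ,   1.        ]]), 'distortion': array([-0.02281147,  0.        ,  0.        ,  0.        ,  0.        ]), 'eye': array([447.42994055,  66.98501998, 982.67628873]), 'attitude': array([-0.01888493,  0.02890609,  0.71234587, -0.70097871])}
side {'K': array([[452.4739063 ,   0.        , 255.28650185],
       [  0.        , 452.4739063 , 189.68905543],
       [  0.        ,   0.        ,   1.        ]]), 'distortion': array([-0.10798867,  0.        ,  0.        ,  0.        ,  0.        ]), 'eye': array([1369.87329853, -222.03393383, 1018.94663383]), 'attitude': array([0.29677191, 0.22414362, 0.54175328, 0.75378343])}
{'clock': 0.1, 'joints': array([-9.41375413e-01,  3.85491710e-01,  6.76307370e-03, -4.58818530e-04,
       -1.19400036e+00, -2.58579468e-01]), 'joint_vel': array([ 0.00080273, -0.00243206,  0.00236953,  0.00029532, -0.00145364,
       -0.00089667]), 'joint_efforts': array([ 2.10955095e-04, -3.93318486e+01,  1.88928455e+01,  4.19793025e+00,
       -2.60156878e-03,  1.06824390e-05]), 'position': array([ 226.31992854, -582.02211932,  230.32039203]), 'ee_rot': array([-0.12962156,  0.69515415,  0.1309852 ,  0.69483944]), 'contact_force': array([-0.14547118, -0.37473726, -0.6203733 ]), 'wrist_torque': array([-0.04777775, -0.03534298, -0.0129909 ]), 'gripper_width': 85.0053249992822}
```

View pics/top0.png

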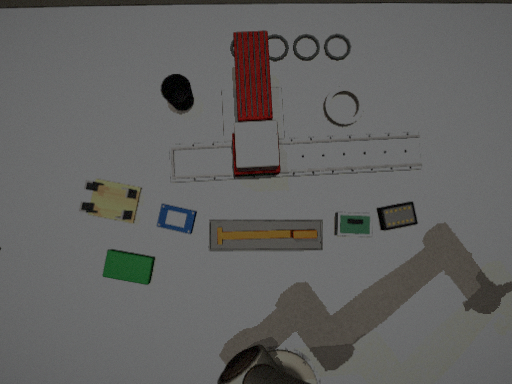

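View pics/side0.png

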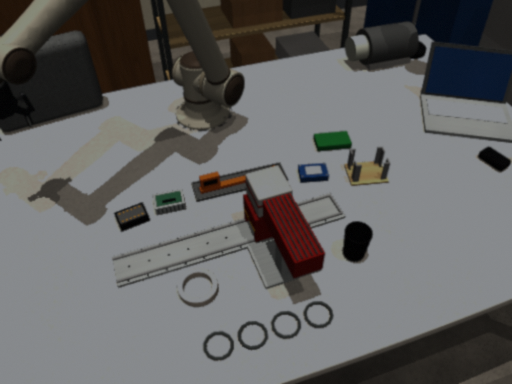

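The top view shows all three pieces: cover (177,218), base (354,223) and middle (397,215). The tray and stick are at (266,235), marker hood (257,145), nest (112,200), case (129,267), cup (177,93) and tape (341,108). The side view agrees with this. Next I measure each one.

```bash
cat > h.py <<'E'
import numpy as np, cv2
from scipy.spatial.transform import Rotation as R
from bench import arm
def ray(n,px):
    c=arm.calibration(n)
    u=cv2.undistortPoints(np.array(px,float).reshape(-1,1,2),c["K"],c["distortion"]).reshape(-1,2)
    d=np.c_[u[:,0],-u[:,1],-np.ones(len(u))]
    return c["eye"],R.from_quat(c["attitude"]).apply(d)
def onplane(n,px,z):
    e,d=ray(n,px); return e+d*((z-e[2])/d[:,2])[:,None]
def proj(n,P):
    c=arm.calibration(n)
    p=R.from_quat(c["attitude"]).inv().apply(np.atleast_2d(P)-c["eye"])
    return cv2.projectPoints(p*[1,-1,-1],np.zeros(3),np.zeros(3),c["K"],c["distortion"])[0].reshape(-1,2)
def snap(n,f=None):
    im=arm.get_image(n)
    if f: cv2.imwrite(f,im[...,::-1])
    return im
def crop(im,x0,y0,x1,y1,s,f):
    cv2.imwrite(f,cv2.resize(im[y0:y1,x0:x1,::-1],None,fx=s,fy=s,interpolation=cv2.INTER_CUBIC))
def blob(m,win=None):
    m=m.astype(np.uint8)
    if win: w=np.zeros_like(m); x0,y0,x1,y1=win; w[y0:y1,x0:x1]=1; m=m&w
    m=cv2.morphologyEx(m,cv2.MORPH_CLOSE,np.ones((5,5)))
    cs=cv2.findContours(m,cv2.RETR_EXTERNAL,cv2.CHAIN_APPROX_NONE)[0]
    return max(cs,key=cv2.contourArea)
def rect(n,c,z):
    P=onplane(n,c.reshape(-1,2),z)[:,:2].astype(np.float32)
    (cx,cy),(w,h),a=cv2.minAreaRect(P)
    if w>h: a+=90
    # a: world angle of the short side's normal -> yaw of long axis from +y
    yaw=(a+90)%180-90
    return np.round([cx,cy,min(w,h),max(w,h),yaw],1)
E
python3 - <<'E'
from h import *
im=cv2.imread("pics/top0.png"); hsv=cv2.cvtColor(im,cv2.COLOR_BGR2HSV); H,S,V=cv2.split(hsv)
def r(name,m,win,z): 
    c=blob(m,win); print(name,rect("top",c,z),cv2.boundingRect(c))
r("cover",(H>95)&(H<125)&(S>110),(150,195,205,240),24)
r("mid",(V<90),(372,195,425,235),26)
r("base_green",(H>60)&(H<95)&(S>80),(330,205,378,240),30)
r("stick",(H>8)&(H<25)&(S>120),(205,215,325,255),14)
r("tray",(V<130),(200,212,330,256),10)
r("nest",(H>12)&(H<35)&(S>35),(75,175,145,225),8)
crop(im[...,::-1],70,120,270,270,4,"pics/cl.png"); crop(im[...,::-1],225,110,425,260,4,"pics/cr.png")
for p in[(173,150),(171,181),(421,133),(422,166)]: print(p,onplane("top",[p],12))
E
```

```text
cover [439.9 252.1  57.5  90.3 -13.8] (158, 204, 38, 29)
mid [ 437.5 -315.5   63.   100.    10.2] (376, 201, 42, 30)
base_green [ 417.7 -203.3   42.7   72.5   -3.2] (340, 216, 29, 18)
stick [391.9  19.7  38.6 259.2  -1. ] (217, 228, 101, 16)
tray [396.9  25.6 111.6 337.   -1. ] (200, 212, 130, 44)
nest [490.  425.5  96.  139.8 -12.2] (83, 179, 59, 44)
(173, 150) [[619.10623383 262.61339173  12.        ]]
(171, 181) [[537.41723397 267.94036257  12.        ]]
(421, 133) [[ 655.99568514 -396.96843297   12.        ]]
(422, 166) [[ 567.28375303 -395.26793897   12.        ]]
```

View pics/cl.png

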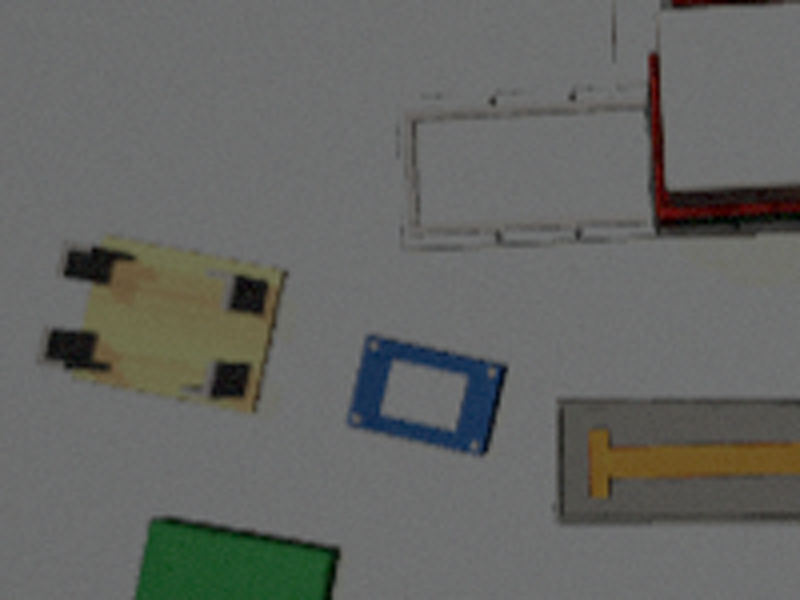

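View pics/cr.png

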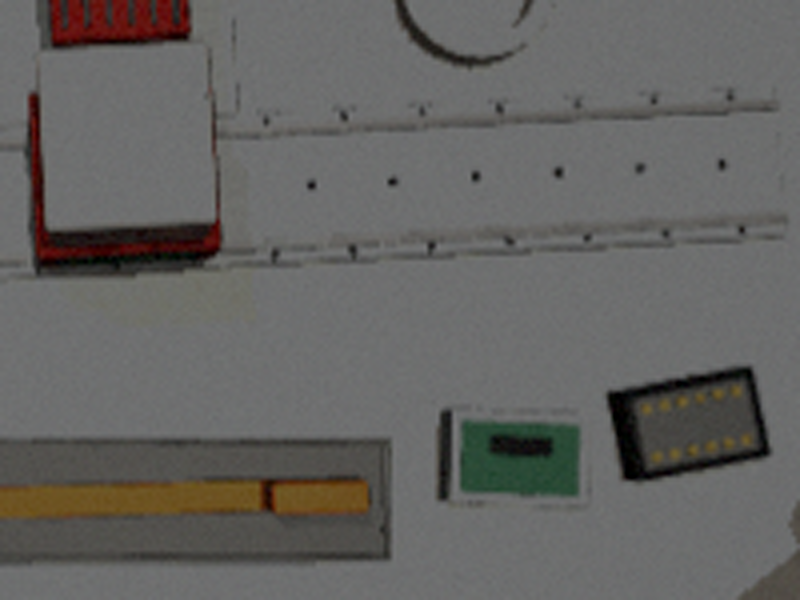

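Both crops are clear. The stick's head points to +y, which is the feed direction. I'll turn the corner pixels into poses.

```bash
python3 - <<'E'
from h import *
L=lambda ps,z: onplane("top",np.array(ps)/4+[70-.4,120-.4],z)
Q=lambda ps,z: onplane("top",np.array(ps)/4+[225-.4,110-.4],z)
def line(P): 
    v=np.polyfit(P[:,1],P[:,0],1); return v
d=Q([(311,184),(393,181),(475,176),(558,172),(640,168),(722,164)],10); k=line(d); print("dots",d[:,:2].round(1).tolist(),"x=",k,"yaw",-np.degrees(np.arctan(k[0])))
a=L([(410,120),(645,106)],15);b=L([(415,230),(650,222)],15); print("outfeed fences",a[:,:2].round(1).tolist(),b[:,:2].round(1).tolist())
print("stop",L([(414,175)],16))
print("hood base right edge top z111", Q([(219,235),(38,262)],111))
n=L([(103,236),(283,270),(255,411),(75,379)],8); print("nest",n[:,:2].round(1).tolist(),n.mean(0)); print("nestyaw",[np.degrees(np.arctan2(-(p-q)[0],(p-q)[1])) for p,q in((n[0],n[1]),(n[3],n[2]))])
m=Q([(645,408),(738,390),(655,456),(748,441)],26); print("mid",m.mean(0),[np.degrees(np.arctan2(-(p-q)[0],(p-q)[1])) for p,q in((m[0],m[1]),(m[2],m[3]))])
t=np.r_[L([(560,400),(558,521)],10),Q([(390,440),(386,558)],10)]; print("tray",t[:,:2].round(1).tolist(),t.mean(0))
print("handle",Q([(319,498)],65),"front head",L([(588,463)],18), "bar",Q([(20,500),(240,494)],18))
s=arm.read_state();print(R.from_quat(s["ee_rot"]).as_matrix().round(3))
E
```

```text
dots [[599.6, -77.7], [600.9, -132.1], [603.5, -186.7], [605.4, -242.2], [607.4, -297.3], [609.4, -352.6]] x= [-3.66010696e-02  5.96510550e+02] yaw 2.096151122348838
outfeed fences [[619.7, 264.4], [626.7, 110.4]] [[547.2, 261.2], [550.1, 108.1]]
stop [[583.20532076 261.58449549  16.        ]]
hood base right edge top z111 [[554.25864649  -7.50577271 111.        ]
 [539.87418079  99.32281846 111.        ]]
nest [[547.2, 467.4], [523.0, 349.0], [431.3, 367.0], [453.9, 484.6]] [488.83308874 416.97989362   8.        ]
nestyaw [np.float64(-11.57002690661742), np.float64(-10.873963997595576)]
mid [ 437.54203752 -321.43363216   26.        ] [np.float64(9.767767814230531), np.float64(7.933473435727347)]
tray [[435.3, 168.3], [357.2, 170.3], [430.3, -125.1], [353.9, -120.4]] [394.17841599  23.26549287  10.        ]
handle [[396.53788437 -69.49616236  65.        ]] front head [[394.66231577 149.82189086  18.        ]] bar [[396.01926848 116.36917491  18.        ]
 [397.41062964 -25.462829    18.        ]]
[[-0.001 -0.362  0.932]
 [ 0.002  0.932  0.362]
 [-1.     0.002 -0.   ]]
```

```bash
python3 - <<'E'
from h import *
for n in("top","side"):
    g=cv2.cvtColor(cv2.imread(f"pics/{n}0.png"),cv2.COLOR_BGR2GRAY).astype(np.float32)
    for y0,y1 in((-370,-250),(-200,-50),(120,190),(190,250)):
        ys=np.linspace(y0,y1,80); off=np.arange(-64,65,2)
        P=np.array([[(596.5-.0366*y+o,y,12) for y in ys] for o in off]).reshape(-1,3)
        uv=proj(n,P).astype(np.float32).reshape(len(off),80,2)
        v=cv2.remap(g,uv[...,0],uv[...,1],cv2.INTER_LINEAR).mean(1)
        print(n,y0,y1,[(int(o),int(x)) for o,x in zip(off,v) if abs(o)>24])
E
```

```text
top -370 -250 [(-64, 109), (-62, 109), (-60, 109), (-58, 109), (-56, 110), (-54, 102), (-52, 88), (-50, 90), (-48, 97), (-46, 102), (-44, 98), (-42, 92), (-40, 91), (-38, 93), (-36, 97), (-34, 103), (-32, 108), (-30, 109), (-28, 109), (-26, 109), (26, 109), (28, 109), (30, 109), (32, 102), (34, 84), (36, 83), (38, 89), (40, 96), (42, 100), (44, 101), (46, 103), (48, 103), (50, 104), (52, 107), (54, 108), (56, 109), (58, 108), (60, 108), (62, 109), (64, 109)]
top -200 -50 [(-64, 110), (-62, 110), (-60, 110), (-58, 110), (-56, 110), (-54, 101), (-52, 89), (-50, 90), (-48, 99), (-46, 103), (-44, 97), (-42, 93), (-40, 95), (-38, 100), (-36, 103), (-34, 106), (-32, 109), (-30, 110), (-28, 110), (-26, 110), (26, 110), (28, 110), (30, 110), (32, 100), (34, 88), (36, 90), (38, 98), (40, 103), (42, 104), (44, 105), (46, 106), (48, 105), (50, 106), (52, 108), (54, 110), (56, 110), (58, 110), (60, 110), (62, 110), (64, 110)]
top 120 190 [(-64, 110), (-62, 111), (-60, 111), (-58, 111), (-56, 109), (-54, 99), (-52, 94), (-50, 97), (-48, 105), (-46, 106), (-44, 96), (-42, 93), (-40, 97), (-38, 106
[... 1877 characters left out ...]
, 68), (-30, 72), (-28, 74), (-26, 75), (26, 72), (28, 70), (30, 68), (32, 65), (34, 60), (36, 56), (38, 53), (40, 54), (42, 58), (44, 62), (46, 65), (48, 64), (50, 59), (52, 54), (54, 52), (56, 56), (58, 63), (60, 69), (62, 73), (64, 74)]
side 190 250 [(-64, 137), (-62, 137), (-60, 137), (-58, 137), (-56, 136), (-54, 135), (-52, 132), (-50, 128), (-48, 123), (-46, 115), (-44, 106), (-42, 95), (-40, 85), (-38, 80), (-36, 86), (-34, 100), (-32, 114), (-30, 124), (-28, 129), (-26, 132), (26, 130), (28, 126), (30, 120), (32, 111), (34, 99), (36, 87), (38, 79), (40, 81), (42, 95), (44, 108), (46, 115), (48, 112), (50, 98), (52, 82), (54, 76), (56, 86), (58, 105), (60, 123), (62, 132), (64, 136)]
```

```bash
cat >> h.py <<'E'
O=np.array([593.8,47.5]); MY=2.1
def M(xm,ym):
    a=np.radians(MY); return O+[xm*np.cos(a)-ym*np.sin(a), xm*np.sin(a)+ym*np.cos(a)]
def go(x,y,z,yaw):
    "shift along present tool axes to (x,y,z); dy,dz given for after spinning (spin first)"
    s=arm.read_state(); m=R.from_quat(s["ee_rot"]).as_matrix(); p=s["position"]
    j=np.degrees(np.arctan2(m[1,1],m[0,1])); sp=((180+yaw)-j+180)%360-180
    d=np.array([x,y,z])-p; t=np.radians(180+yaw)
    print("t%.1f"%s["clock"],"spin %.1f"%-sp,"then dx %.1f dy %.1f dz %.1f"%(-d[2],d[0]*np.cos(t)+d[1]*np.sin(t),d[0]*np.sin(t)*-1*-1*0+(-d[0]*-np.sin(t)*-1*-1 - d[1]*np.cos(t)) ),"tilt",m[:,0].round(3),"w %.1f"%s["gripper_width"])
E
sed -i 's/d\[0\]\*np.sin(t)\*-1\*-1\*0+(-d\[0\]\*-np.sin(t)\*-1\*-1 - d\[1\]\*np.cos(t))/d[0]*np.sin(t)-d[1]*np.cos(t)/' h.py
python3 - <<'E'
from h import *
go(417.7,-203.3,110,-3.2)
m=R.from_quat(arm.read_state()["ee_rot"]).as_matrix()
t=np.arctan2(m[1,1],m[0,1]); print([np.sin(t),-np.cos(t)],m[:2,2])
E
```

```text
t0.1 spin -65.6 then dx 120.3 dy -169.9 dz 388.8 tilt [-0.001  0.002 -1.   ] w 85.0
[np.float64(0.9320840813668116), np.float64(0.36224199820366876)] [0.93208402 0.36224215]
```

{"api": "drive_tool", "payload": {"motion": [[0,0,0,-6.56],[0,0,0,-6.56],[0,0,0,-6.56],[0,0,0,-6.56],[0,0,0,-6.56],[0,0,0,-6.56],[0,0,0,-6.56],[0,0,0,-6.56],[0,0,0,-6.56],[0,0,0,-6.56]], "grip": 85}}

```text
clock: 0.93
position: [226.4, -582.2, 230.6]
ee_rot: [-0.487, 0.512, 0.488, 0.512]
contact_force: [-0.6, -0.1, 0.9]
gripper_width: 85.1
```

```bash
python3 -c "
from h import *
go(417.7,-203.3,110,-3.2)"
```

```text
t0.9 spin 0.4 then dx 120.6 dy -169.9 dz 389.0 tilt [-0.001  0.001 -1.   ] w 85.1
```

{"api": "drive_tool", "payload": {"motion": [[9,-13,30,0],[9,-13,30,0],[9,-13,30,0],[9,-13,30,0],[9,-13,30,0],[9,-13,30,0],[9,-13,30,0],[9,-13,30,0],[9,-13,30,0],[9,-13,30,0]]}}

```text
clock: 1.77
position: [373.0, -288.5, 140.8]
ee_rot: [-0.486, 0.514, 0.486, 0.514]
contact_force: [0.9, 0.6, 1.0]
gripper_width: 84.7
```

{"api": "drive_tool", "payload": {"motion": [[10,-13,30,0],[10,-13,30,0],[10,-14,29,0],[0,0,0,0]]}}

```text
clock: 2.1
position: [418.6, -199.9, 109.7]
ee_rot: [-0.487, 0.513, 0.488, 0.512]
contact_force: [-0.1, 0.8, -0.4]
gripper_width: 85.0
```

```bash
python3 -c "
from h import *
im=snap('top');crop(im,300,170,440,260,5,'pics/t1.png')
im2=snap('side');crop(im2,90,150,290,290,4,'pics/s1.png')
go(417.7,-203.3,2,-3.2)
print(proj('top',[(417.7,-203.3,30),(437.5,-321,26)]),proj('side',[(417.7,-203.3,30)]))"
```

```text
t2.2 spin 0.2 then dx 108.8 dy -0.1 dz -0.9 tilt [-0.002  0.    -1.   ] w 85.1
[[354.13435896 224.11025569]
 [398.57908945 215.54880082]] [[167.11559322 198.78876544]]
```

View pics/s1.png

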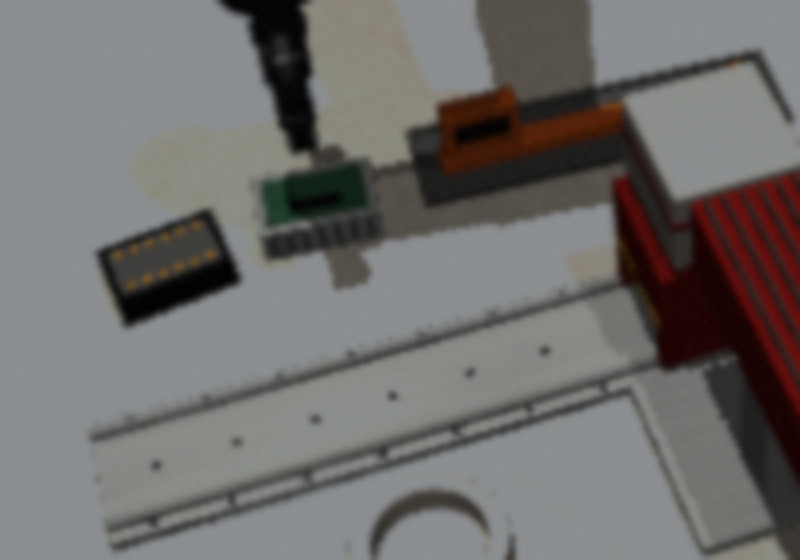

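The side crop shows the base board centred near crop pixel (313,194), against a predicted (308,195), so the base position holds. Descending on it.

{"api": "drive_tool", "payload": {"motion": [[20,0,0,0],[20,0,0,0],[20,0,0,0],[20,0,0,0],[14,0,0,0],[7,0,0,0],[4,0,0,0],[0,0,0,0]]}}

```text
clock: 2.87
position: [417.3, -204.1, 6.0]
ee_rot: [-0.486, 0.514, 0.486, 0.514]
contact_force: [-1.3, -0.5, -0.8]
gripper_width: 85.4
```

{"api": "drive_tool", "payload": {"motion": [[0,0,0,0],[0,0,0,0],[0,0,0,0],[0,0,0,0],[0,0,0,0],[0,0,0,0]], "grip": 40}}

```text
clock: 3.37
position: [418.5, -203.7, 7.6]
ee_rot: [-0.487, 0.513, 0.485, 0.514]
contact_force: [-0.6, -0.5, 6.0]
gripper_width: 59.0
```

{"api": "drive_tool", "payload": {"motion": [[0,0,0,0],[-10,0,0,0],[-20,0,0,0],[-30,0,0,0],[-30,0,0,0],[0,0,0,0],[0,0,0,0]]}}

```text
clock: 3.95
position: [418.5, -203.4, 98.0]
ee_rot: [-0.487, 0.512, 0.485, 0.515]
contact_force: [-0.4, -0.3, -2.2]
gripper_width: 58.6
```

```bash
python3 -c "
from h import *
go(*M(0,-115),100,2.1);print(M(0,-115),arm.read_state()['contact_force'],arm.read_state()['position'])"
```

```text
t4.0 spin -5.3 then dx -2.0 dy -184.3 dz 129.3 tilt [ 0.005 -0.    -1.   ] w 58.6
[598.0140265  -67.42276528] [-0.35826089 -0.30324655 -2.16201558] [ 418.52630505 -203.35662306   97.98861118]
```

{"api": "drive_tool", "payload": {"motion": [[0,0,0,-5.3],[0,-22,15.5,0],[0,-23,16,0],[0,-23,16,0],[0,-23,16,0],[0,-23,16,0],[0,-23,16,0],[0,-23,16,0],[0,-23,16,0],[0,0,0,0]]}}

```text
clock: 4.78
position: [599.0, -66.4, 94.2]
ee_rot: [0.51, -0.49, -0.51, -0.49]
contact_force: [0.7, -0.4, -1.9]
gripper_width: 58.7
```

```bash
python3 -c "
from h import *
im2=snap('side');crop(im2,90,130,290,280,4,'pics/s2.png')
go(*M(0,-115),19,2.1)
u=proj('side',[[*M(a,b),c] for a,b,c in((-35,-160,15),(35,-160,15),(-35,-70,15),(35,-70,15))]); print(((u-[90,130])*4).round())"
```

```text
t4.8 spin 0.2 then dx 74.8 dy -1.7 dz 0.1 tilt [-0.003  0.    -1.   ] w 58.7
[[474. 404.]
 [503. 479.]
 [594. 369.]
 [627. 441.]]
```

View pics/s2.png

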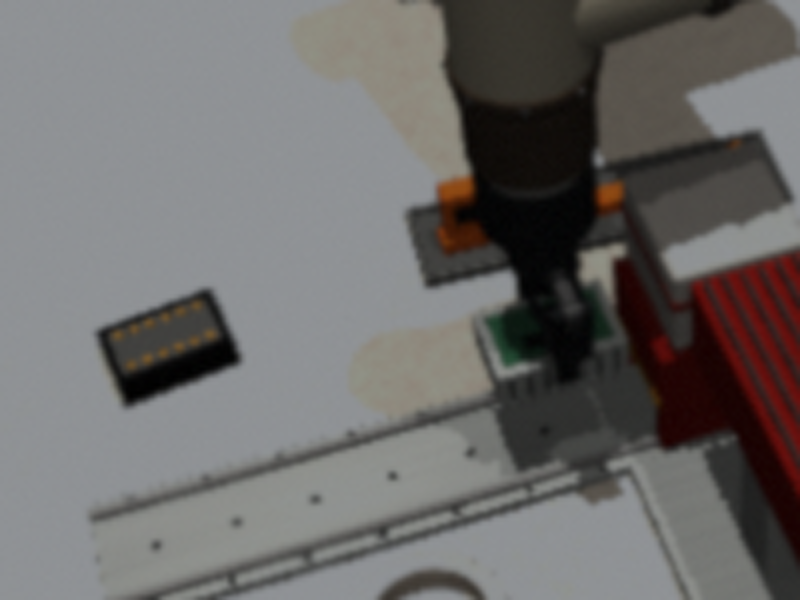

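The base is held level over the channel, with its board at crop (545,330) and clear of the hood. I'll shift 5 mm back and lower it.

{"api": "drive_tool", "payload": {"motion": [[10,-1.7,-5,0],[20,0,0,0],[20,0,0,0],[10,0,0,0],[6,0,0,0],[3,0,0,0],[3,0,0,0],[0,0,0,0],[0,0,0,0]]}}

```text
clock: 5.58
position: [598.1, -74.2, 25.0]
ee_rot: [0.51, -0.49, -0.509, -0.491]
contact_force: [-0.8, 0.3, -2.4]
gripper_width: 58.8
```

```bash
python3 -c "
from h import *
go(*M(0,-120),18,2.1);print(arm.read_state()['contact_force'],arm.read_state()['position'])"
```

```text
t5.6 spin 0.0 then dx 7.0 dy -0.1 dz 1.7 tilt [ 0.001  0.    -1.   ] w 58.8
[-0.84159144  0.2894278  -2.44944177] [598.11924378 -74.16793772  25.01847713]
```

{"api": "drive_tool", "payload": {"motion": [[3,0,0,0],[3,0,0,0],[1,0,0,0],[0,0,0,0],[0,0,0,0]]}}

```text
clock: 6.0
position: [597.7, -74.0, 17.8]
ee_rot: [0.509, -0.49, -0.509, -0.491]
contact_force: [-1.8, -0.0, 0.9]
gripper_width: 58.8
```

{"api": "drive_tool", "payload": {"motion": [[0,0,0,0],[0,0,0,0],[0,0,0,0],[0,0,0,0],[-20,0,0,0],[-30,0,0,0],[-30,0,0,0],[-30,0,0,0]], "grip": 80}}

```text
clock: 6.67
position: [597.4, -74.2, 128.3]
ee_rot: [-0.509, 0.491, 0.509, 0.49]
contact_force: [-0.4, 0.5, -0.1]
gripper_width: 79.8
```

```bash
python3 -c "
from h import *
go(396.5,-80,140,-1)"
```

```text
t6.7 spin 3.1 then dx -11.7 dy 200.8 dz -9.3 tilt [-0.001 -0.    -1.   ] w 79.8
```

{"api": "drive_tool", "payload": {"motion": [[0,0,0,1.6],[0,28,-1.3,0],[0,28,-1.3,0],[0,28,-1.3,0],[0,29,-1.3,0],[0,29,-1.3,0],[0,29,-1.3,0],[0,29,-1.3,0],[0,0,0,0]], "grip": 60}}

```text
clock: 7.42
position: [391.5, -85.7, 126.7]
ee_rot: [-0.501, 0.499, 0.503, 0.497]
contact_force: [-0.9, 1.1, 0.2]
gripper_width: 60.0
```

```bash
python3 -c "
from h import *
im=snap('top');crop(im,230,190,430,270,4,'pics/t3.png')
im=snap('side');crop(im,120,120,320,270,4,'pics/s3.png')
go(397,-80,22,0.5)"
```

```text
t7.5 spin 0.1 then dx 105.9 dy 0.4 dz 5.2 tilt [ 0.002  0.    -1.   ] w 59.7
```

View pics/s3.png

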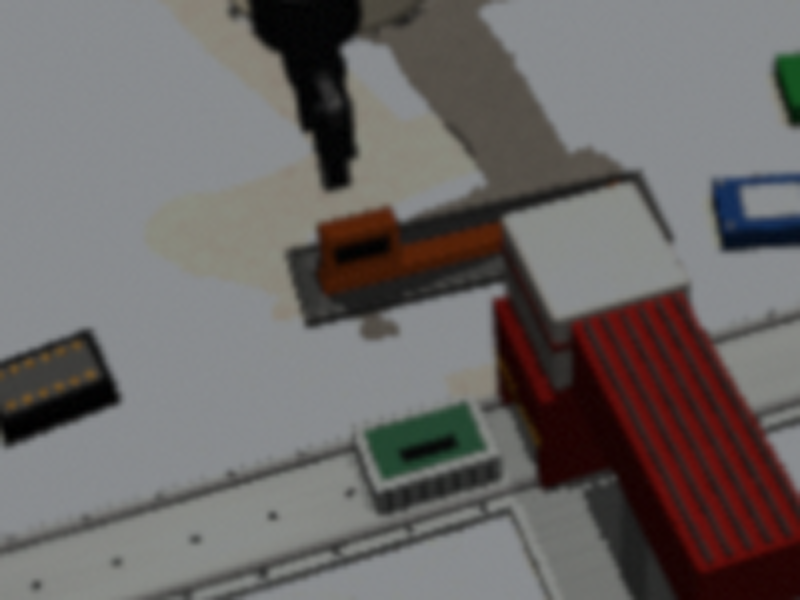

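The base lies square in the channel at crop (430,455), and the handle is under the gripper at crop (358,235). Descending on the handle.

{"api": "drive_tool", "payload": {"motion": [[20,0,5,0],[20,0,0,0],[20,0,0,0],[20,0,0,0],[15,0,0,0],[8,0,0,0],[3,0,0,0],[0,0,0,0]]}}

```text
clock: 8.18
position: [398.5, -80.1, 20.6]
ee_rot: [-0.502, 0.498, 0.503, 0.497]
contact_force: [-0.1, 0.5, -0.3]
gripper_width: 59.8
```

{"api": "drive_tool", "payload": {"motion": [[0,0,0,0],[0,0,0,0],[0,0,0,0],[0,0,0,0],[0,0,0,0],[0,0,0,0]], "grip": 5}}

```text
clock: 8.68
position: [398.4, -80.0, 22.0]
ee_rot: [0.503, -0.497, -0.502, -0.498]
contact_force: [-1.1, -0.1, 7.2]
gripper_width: 19.2
```

{"api": "drive_tool", "payload": {"motion": [[-10,0,0,0],[-20,0,0,0],[-25,0,0,0],[-25,0,0,0],[0,0,0,0],[0,0,0,0]]}}

```text
clock: 9.18
position: [398.0, -79.9, 102.2]
ee_rot: [0.503, -0.497, -0.502, -0.499]
contact_force: [-0.7, -0.2, -1.1]
gripper_width: 19.2
```

```bash
python3 -c "
from h import *
im=snap('side');crop(im,120,120,320,270,4,'pics/s4.png')
im=snap('top','pics/t4.png')
go(*M(0,-405),100,2.1);print(M(0,-402))"
```

```text
t9.3 spin -1.6 then dx 0.5 dy -201.9 dz -284.6 tilt [-0.002  0.    -1.   ] w 19.3
[ 608.5307709 -354.2300143]
```

View pics/s4.png

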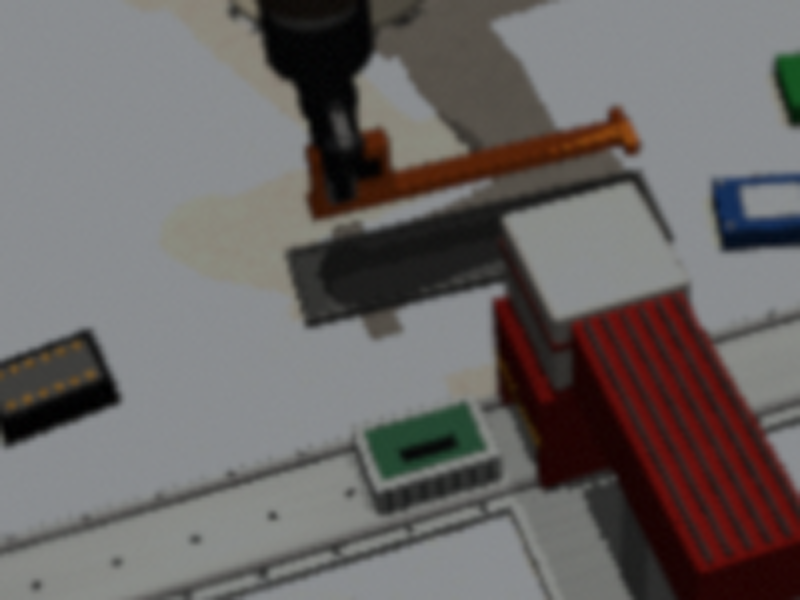

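{"api": "drive_tool", "payload": {"motion": [[0,0,-28,-1.6],[0,0,-32,0],[0,0,-32,0],[0,0,-32,0],[0,0,-32,0],[0,0,-32,0],[0,0,-32,0],[0,0,-32,0],[0,0,-32,0],[0,0,0,0]]}}

```text
clock: 10.12
position: [407.3, -368.2, 99.0]
ee_rot: [-0.508, 0.492, 0.509, 0.491]
contact_force: [0.4, 0.2, -0.2]
gripper_width: 19.4
```

{"api": "drive_tool", "payload": {"motion": [[0,-25,0,0],[0,-25,0,0],[0,-25,0,0],[0,-25,0,0],[0,-25,0,0],[0,-25,0,0],[0,-25,0,0],[0,-20,0,0],[0,0,0,0],[0,0,0,0]]}}

```text
clock: 10.95
position: [602.0, -355.5, 97.9]
ee_rot: [-0.508, 0.491, 0.511, 0.49]
contact_force: [-0.8, -0.4, -2.1]
gripper_width: 19.4
```

```bash
python3 -c "
from h import *
go(*M(0,-410),29,2.1)"
```

```text
t10.9 spin 0.1 then dx 68.9 dy -6.6 dz -6.9 tilt [-0.005  0.002 -1.   ] w 19.4
```

{"api": "drive_tool", "payload": {"motion": [[10,-6.6,-7,0],[20,0,0,0],[20,0,0,0],[10,0,0,0],[6,0,0,0],[0,0,0,0],[0,0,0,0]]}}

```text
clock: 11.53
position: [609.3, -363.8, 35.5]
ee_rot: [0.509, -0.491, -0.509, -0.49]
contact_force: [0.4, 0.2, -1.3]
gripper_width: 19.8
```

```bash
python3 -c "
from h import *
im=snap('top');crop(im,270,110,430,210,5,'pics/t5.png')
go(*M(0,-410),29,2.1)"
```

```text
t11.6 spin 0.1 then dx 7.3 dy 0.9 dz 1.7 tilt [ 0.002 -0.001 -1.   ] w 19.3
```

View pics/t5.png

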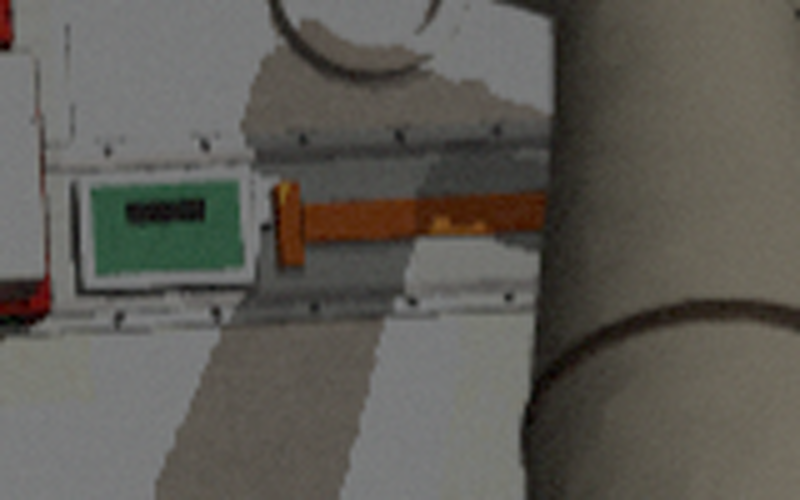

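The head (crop 290,225) is in line behind the base (168,228). I'll lower the stick and push.

{"api": "drive_tool", "payload": {"motion": [[3,0.9,0,0],[3.5,0,0,0],[0,0,10,0],[0,0,10,0],[0,0,12,0],[0,0,14,0],[0,0,14,0],[0,0,14,0],[0,0,14,0],[0,0,14,0]]}}

```text
clock: 12.42
position: [604.5, -259.7, 28.9]
ee_rot: [0.509, -0.49, -0.509, -0.49]
contact_force: [0.6, -0.1, -1.8]
gripper_width: 19.2
```

```bash
python3 -c "
from h import *
go(*M(0,-118),29,2.1)"
```

```text
t12.4 spin 0.1 then dx -0.1 dy -0.6 dz 189.4 tilt [-0. -0. -1.] w 19.2
```

{"api": "drive_tool", "payload": {"motion": [[0,0,14,0],[0,0,14,0],[0,0,14,0],[0,0,14,0],[0,0,14,0],[0,0,14,0],[0,0,14,0],[0,0,14,0],[0,0,14,0],[0,0,14,0]]}}

```text
clock: 13.25
position: [599.1, -120.2, 28.8]
ee_rot: [-0.509, 0.491, 0.509, 0.491]
contact_force: [-0.3, -0.6, -1.3]
gripper_width: 19.1
```

```bash
python3 -c "
from h import *
im=snap('top');crop(im,160,110,320,210,5,'pics/t6.png')
go(*M(0,-118),29,2.1);print(arm.read_state()['contact_force'])"
```

```text
t13.3 spin 0.2 then dx -0.2 dy -0.7 dz 47.6 tilt [-0.     0.001 -1.   ] w 19.6
[-0.90165275  1.70928401 -2.01126161]
```

{"api": "drive_tool", "payload": {"motion": [[0,0,10,0],[0,0,10,0],[0,0,9,0],[0,0,7,0],[0,0,5,0],[0,0,3,0],[0,0,3,0],[0,0,0,0],[0,0,0,0]]}}

```text
clock: 14.05
position: [597.5, -74.4, 28.7]
ee_rot: [-0.509, 0.491, 0.509, 0.491]
contact_force: [-0.1, 0.1, -1.9]
gripper_width: 19.0
```

```bash
python3 -c "
from h import *
im=snap('top');crop(im,160,110,320,210,5,'pics/t7.png')
go(*M(0,-118),29,2.1);print(arm.read_state()['contact_force'])
hsv=cv2.cvtColor(im,cv2.COLOR_RGB2HSV);H,S,V=cv2.split(hsv)
r=rect('top',blob((H>60)&(H<95)&(S>80),(165,125,235,190)),40);print(r);d=r[:2]-O;a=np.radians(MY);print('ym',-d[0]*np.sin(a)+d[1]*np.cos(a),'xm',d[0]*np.cos(a)+d[1]*np.sin(a))"
```

```text
t14.1 spin 0.0 then dx -0.3 dy -0.8 dz 4.1 tilt [-0.  0. -1.] w 19.3
[ 0.48383458 -0.4111048  -1.37016772]
[586.  202.7  43.   67.7   2.5]
ym 155.3815876423586 xm -2.10765788021594
```

{"api": "drive_tool", "payload": {"motion": [[0,0,-10,0],[0,0,-20,0],[0,0,-30,0],[0,0,-30,0],[0,0,-30,0],[0,0,-30,0],[0,0,-30,0],[0,0,-30,0],[0,0,-30,0],[0,0,-30,0]]}}

```text
clock: 14.93
position: [607.1, -346.9, 28.7]
ee_rot: [-0.509, 0.491, 0.509, 0.491]
contact_force: [0.4, 0.7, -1.7]
gripper_width: 19.2
```

{"api": "drive_tool", "payload": {"motion": [[0,0,-15,0],[0,0,-7,0],[0,0,0,0],[0,0,0,0]]}}

```text
clock: 15.27
position: [608.1, -365.9, 28.5]
ee_rot: [-0.509, 0.491, 0.509, 0.491]
contact_force: [0.2, 0.1, -1.3]
gripper_width: 19.4
```

```bash
python3 -c "
from h import *
im=snap('side');crop(im,220,130,420,280,4,'pics/s8.png')
im=snap('top','pics/t8.png')
go(*M(0,-410),28,2.1)"
```

```text
t15.4 spin 0.1 then dx 0.8 dy -0.4 dz 2.7 tilt [-0.001  0.001 -1.   ] w 19.3
```

View pics/s8.png

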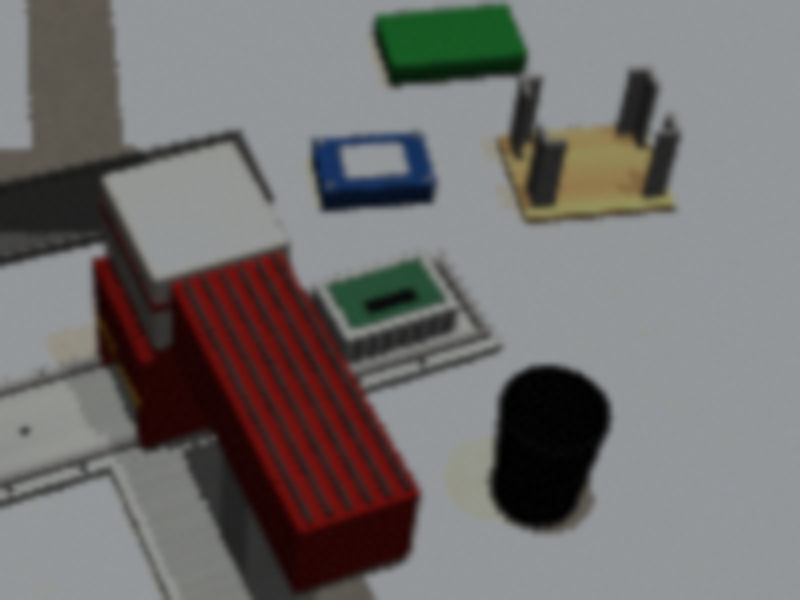

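The base is out on the outfeed at crop (390,305). The flap is hidden in this view, so I'll check the top view for yellow while lowering and releasing the stick.

{"api": "drive_tool", "payload": {"motion": [[1,0,0,0],[0,0,0,0],[0,0,0,0]]}}

```text
clock: 15.62
position: [608.9, -365.3, 28.2]
ee_rot: [0.51, -0.49, -0.51, -0.49]
contact_force: [-0.7, 0.7, 0.7]
gripper_width: 19.4
```

{"api": "drive_tool", "payload": {"motion": [[0,0,0,0],[0,0,0,0],[0,0,0,0],[0,0,0,0],[-20,0,0,0],[-35,0,0,0],[-40,0,0,0],[-40,0,0,0],[-40,0,0,0],[-40,0,0,0]], "grip": 60}}

```text
clock: 16.45
position: [608.0, -366.4, 245.1]
ee_rot: [0.509, -0.491, -0.509, -0.491]
contact_force: [1.2, -1.1, 0.4]
gripper_width: 59.8
```

```bash
cat >> h.py <<'E'
def inM(p):
    d=np.array(p[:2])-O;a=np.radians(MY); return np.round([d[0]*np.cos(a)+d[1]*np.sin(a),-d[0]*np.sin(a)+d[1]*np.cos(a)],1)
def masks(im):
    H,S,V=cv2.split(cv2.cvtColor(im,cv2.COLOR_RGB2HSV))
    return dict(green=(H>60)&(H<95)&(S>80),blue=(H>95)&(H<125)&(S>110),yellow=(H>20)&(H<35)&(S>120),orange=(H>5)&(H<20)&(S>120),dark=V<90,gold=(H>12)&(H<30)&(S>60))
E
python3 -c "
from h import *
for f in('t7','t8'):
    im=cv2.imread(f'pics/{f}.png')
    if f=='t8': 
        im=im[...,::-1].copy(); m=masks(im); r=rect('top',blob(m['green'],(165,125,235,190)),40); print(r,inM(r))
        y=np.argwhere(m['yellow'][120:190,160:300]); print('yellow',len(y),y[:5])
im=snap('top','pics/t9.png'); m=masks(im); print(proj('top',[[*M(0,57.5),48],[*M(-33,57.5),48],[*M(-33,80),30]]))
y=np.argwhere(m['yellow'][120:190,160:300]); print(len(y))
c=blob(m['orange'],(300,130,440,200));print(rect('top',c,24),inM(rect('top',c,24)))
go(*M(0,155),140,2.1)"
```

```text
[586.  199.5  42.8  74.1   2.2] [ -2.2 152.2]
yellow 1 [[54 90]]
[[232.56450009 157.36438388]
 [233.20824736 170.31750397]
 [224.74769406 171.59221288]]
2
[ 601.  -262.3   42.5  256.     1.3] [  -4.2 -309.9]
t16.5 spin 0.1 then dx 116.1 dy 2.2 dz 571.9 tilt [ 0.015 -0.01  -1.   ] w 60.0
```

{"api": "drive_tool", "payload": {"motion": [[0,0,38,0],[0,0,38,0],[0,0,38,0],[0,0,38,0],[0,0,38,0],[0,0,38,0],[0,0,38,0],[0,0,38,0],[0,0,38,0],[0,0,38,0]], "grip": 82}}

```text
clock: 17.33
position: [593.8, 15.0, 242.9]
ee_rot: [0.509, -0.49, -0.509, -0.491]
contact_force: [0.3, 0.1, -0.1]
gripper_width: 82.0
```

{"api": "drive_tool", "payload": {"motion": [[0,0,38,0],[0,0,38,0],[0,0,38,0],[0,0,38,0],[0,4,37,0],[0,0,0,0],[0,0,0,0]]}}

```text
clock: 17.92
position: [582.7, 203.9, 242.4]
ee_rot: [-0.51, 0.49, 0.51, 0.49]
contact_force: [-0.5, -0.5, 0.6]
gripper_width: 82.0
```

```bash
python3 -c "
from h import *
print(inM(arm.read_state()['position']))
print(sum(sum(masks(cv2.imread('pics/t7.png')[...,::-1].copy())['yellow'])))
go(*M(-1,153),18,2.1)"
```

```text
[ -5.4 156.7]
376
t17.9 spin 0.2 then dx 224.4 dy -4.4 dz -3.7 tilt [-0. -0. -1.] w 82.0
```

{"api": "drive_tool", "payload": {"motion": [[30,-4.4,-3.7,0],[35,0,0,0],[35,0,0,0],[35,0,0,0],[35,0,0,0],[25,0,0,0],[15,0,0,0],[10,0,0,0],[4,0,0,0],[0,0,0,0]]}}

```text
clock: 18.75
position: [587.8, 197.6, 18.4]
ee_rot: [-0.509, 0.491, 0.509, 0.491]
contact_force: [0.3, -0.4, 0.4]
gripper_width: 81.6
```

{"api": "drive_tool", "payload": {"motion": [[0,0,0,0],[0,0,0,0],[0,0,0,0],[0,0,0,0],[0,0,0,0],[0,0,0,0]], "grip": 40}}

```text
clock: 19.25
position: [588.8, 199.1, 20.8]
ee_rot: [0.51, -0.489, -0.509, -0.492]
contact_force: [-0.8, 0.9, 6.0]
gripper_width: 58.8
```

{"api": "drive_tool", "payload": {"motion": [[-10,0,0,0],[-20,0,0,0],[-30,0,0,0],[-30,0,0,0],[-30,0,0,0],[0,0,0,0]]}}

```text
clock: 19.75
position: [591.0, 200.1, 146.3]
ee_rot: [0.511, -0.486, -0.508, -0.494]
contact_force: [1.0, 1.4, -0.9]
gripper_width: 58.6
```

```bash
python3 -c "
from h import *
im=cv2.imread('pics/side0.png'); crop(im[...,::-1],330,130,410,200,10,'pics/nest_s.png')
im=cv2.imread('pics/t9.png'); crop(im[...,::-1],75,165,155,230,10,'pics/nest_t.png')
for n in('top','side'):
  a=proj(n,[[488.8,417,8]]);print(n,a)
go(488.8,417,110,-11.2)"
```

```text
top [[114.31170836 200.55514566]]
side [[363.73565239 172.26741567]]
t19.8 spin 13.4 then dx 36.3 dy 142.4 dz 193.0 tilt [ 0.012  0.005 -1.   ] w 58.6
```

View pics/nest_t.png

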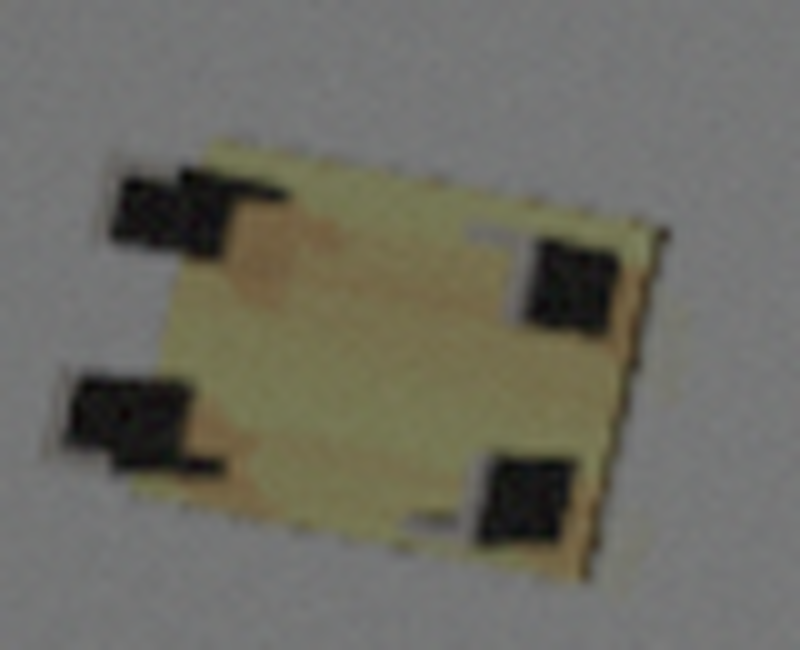

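View pics/nest_s.png

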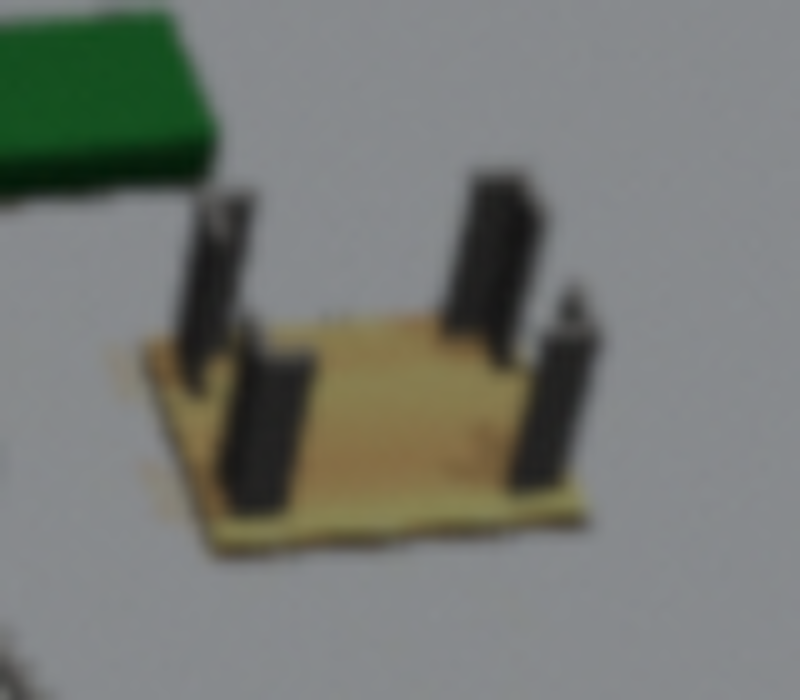

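Top crop: the plate corners are at about (212,145), (655,228), (582,572) and (135,488). Side crop: (150,345), (215,537), (585,508). I'll combine both views for the nest pose.

```bash
python3 -c "
from h import *
c=np.array([(212,145),(655,228),(582,572),(135,488)])/10+[75-.45,165-.45]
n=onplane('top',c,8)[:,:2]; print(n.round(1).tolist(),n.mean(0))
s=np.array([(150,345),(215,537),(585,508)])/10+[330-.45,130-.45]
q=onplane('side',s,8)[:,:2]; print(q.round(1).tolist(),(q[0]+q[2])/2)
for a,b in((n[0],n[1]),(n[3],n[2]),(q[2],q[1])): d=a-b; print(np.hypot(*d),np.degrees(np.arctan2(-d[0],d[1])))
d=n[0]-n[3];print(np.hypot(*d),np.degrees(np.arctan2(d[1],d[0]))); d=n[1]-n[2];print(np.hypot(*d),np.degrees(np.arctan2(d[1],d[0])))
d=q[1]-q[0];print(np.hypot(*d),np.degrees(np.arctan2(d[1],d[0])))
s=arm.read_state();print(s['position'],s['contact_force'])
im=snap('top');m=masks(im);r=rect('top',blob(m['green'],(150,110,250,200)),30+s['position'][2]-10);print(r)
"
```

```text
[[546.0, 466.3], [522.4, 349.8], [432.8, 368.5], [456.5, 485.4]] [489.42054666 417.50512574]
[[433.8, 375.5], [520.0, 356.0], [546.9, 473.1]] [490.30932026 424.30584656]
118.83721081597044 -11.485164456507277
119.21139675281921 -11.430450274928633
120.17268552375316 -12.937003154976399
91.56070371897421 -12.03358617369659
91.4440487006322 -11.799860668057974
88.39050824415659 -12.769809875033252
[591.04659708 200.05495498 146.26289259] [ 0.98993989  1.38580033 -0.90789641]
[590.4 184.3  40.5  45.2 -86.9]
```

{"api": "drive_tool", "payload": {"motion": [[0,0,0,7],[0,0,0,7],[0,0,0,0]]}}

```text
clock: 20.05
position: [586.4, 198.0, 137.3]
ee_rot: [-0.445, 0.551, 0.445, 0.548]
contact_force: [-0.6, -0.4, -2.0]
gripper_width: 58.4
```

```bash
python3 -c "
from h import *
go(489.7,419,105,-11.9)"
```

```text
t20.1 spin -0.1 then dx 32.3 dy 140.2 dz 196.4 tilt [-0.003 -0.001 -1.   ] w 58.4
```

{"api": "drive_tool", "payload": {"motion": [[0,17,24,0],[0,17,24,0],[0,17,24,0],[0,17,24,0],[0,18,25,0],[0,18,25,0],[0,18,25,0],[10,18,25,0],[20,0,0,0],[0,0,0,0]]}}

```text
clock: 20.88
position: [487.4, 418.2, 103.5]
ee_rot: [-0.447, 0.552, 0.447, 0.544]
contact_force: [-0.9, -1.1, -4.7]
gripper_width: 58.6
```

{"api": "drive_tool", "payload": {"motion": [[0,0,0,0],[0,0,0,0]]}}

```text
clock: 21.05
position: [491.2, 418.3, 108.7]
ee_rot: [-0.446, 0.549, 0.446, 0.548]
contact_force: [-0.2, -0.5, -1.6]
gripper_width: 58.2
```

```bash
python3 -c "
from h import *
a=snap('top');b=snap('side')
A=cv2.resize(a[165:230,75:155],None,fx=6,fy=6,interpolation=2)
B=cv2.resize(b[105:195,330:410],None,fx=6,fy=6,interpolation=2)[:540]
o=np.zeros((540,960,3),np.uint8);o[:390,:480]=A;o[:,480:]=B
cv2.imwrite('pics/n10.png',o[...,::-1])
go(489.7,419,100,-11.9)
"
```

```text
t21.1 spin 0.0 then dx 9.8 dy 2.2 dz -0.0 tilt [ 0.001  0.001 -1.   ] w 58.2
```

```bash
python3 -c "
import cv2;im=cv2.imread('pics/n10.png');im=cv2.convertScaleAbs(im,alpha=1.8);cv2.imwrite('pics/n10b.png',cv2.resize(im,(800,450)))"
```

```text
(no output)
```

View pics/n10b.png

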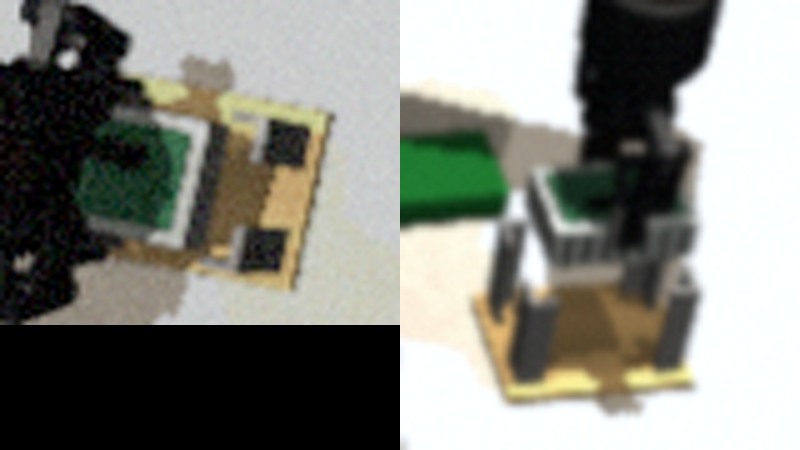

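```bash
python3 -c "
from h import *
t=lambda p,z: onplane('top',np.array(p)/5+[75-.4,165-.4],z)[:,:2]
s=lambda p,z: onplane('side',(np.array(p)-[400,0])/5+[330-.4,105-.4],z)[:,:2]
a=np.radians(-11.9);ux=np.array([np.cos(a),np.sin(a)]);uy=np.array([-np.sin(a),np.cos(a)])
def rel(P,c=np.array([491.2,418.3])): return np.round((P-c)@np.c_[ux,uy],1).tolist()
print('top base corners',rel(t([(210,117),(183,247)],128)))
print('top plate R corners',rel(t([(327,112),(292,286)],8)))
print('side base corners',rel(s([(531,174),(553,235),(694,218)],128)), 'bottom',rel(s([(560,262)],98)))
print('side plate',rel(s([(475,299),(511,392),(692,376)],8)))
n=onplane('top',np.array([(212,145),(655,228),(582,572),(135,488)])/10+[75-.45,165-.45],8)[:,:2];print('top plate old',rel(n))
"
```

```text
top base corners [[31.0, -44.0], [-29.6, -44.6]]
top plate R corners [[45.5, -60.3], [-46.8, -61.4]]
side base corners [[-27.2, -38.7], [29.0, -40.6], [24.4, 48.2]] bottom [[21.1, -29.4]]
side plate [[-45.7, -54.0], [40.2, -52.4], [40.8, 65.7]]
top plate old [[43.7, 58.3], [44.6, -60.6], [-46.8, -60.7], [-47.8, 58.5]]
```

Both views put the held base about 2 mm off the nest centre in x and about 0 in y. I'll correct that and lower it.

{"api": "drive_tool", "payload": {"motion": [[0,1.8,0,0],[15,0,0,0],[15,0,0,0],[15,0,0,0],[10,0,0,0],[5,0,0,0],[0,0,0,0]]}}

```text
clock: 21.73
position: [489.0, 418.8, 47.9]
ee_rot: [-0.446, 0.55, 0.445, 0.548]
contact_force: [-0.0, 0.3, -2.5]
gripper_width: 58.2
```

{"api": "drive_tool", "payload": {"motion": [[8,0,0,0],[8,0,0,0],[4,0,0,0],[2,0,0,0],[0,0,0,0],[0,0,0,0]]}}

```text
clock: 22.23
position: [489.3, 419.6, 26.9]
ee_rot: [-0.446, 0.549, 0.446, 0.549]
contact_force: [-0.2, 0.2, -2.8]
gripper_width: 58.5
```

{"api": "drive_tool", "payload": {"motion": [[4,0,0,0],[3,0,0,0],[1,0,0,0],[0,0,0,0],[0,0,0,0]]}}

```text
clock: 22.65
position: [489.1, 419.4, 18.9]
ee_rot: [-0.446, 0.549, 0.446, 0.549]
contact_force: [-0.1, 0.0, -0.4]
gripper_width: 58.5
```

```bash
python3 -c "
from h import *
print(arm.read_state()['contact_force'])
go(489.4,419,18.5,-11.9)"
```

```text
[-0.11198395  0.04036909 -0.40884902]
t22.6 spin 0.0 then dx 0.4 dy -0.3 dz -0.4 tilt [-0.  0. -1.] w 58.5
```

{"api": "drive_tool", "payload": {"motion": [[0,0,0,0],[0,0,0,0],[0,0,0,0],[0,0,0,0],[-10,0,0,0],[-25,0,0,0],[-40,0,0,0],[-40,0,0,0],[0,0,0,0]], "grip": 82}}

```text
clock: 23.4
position: [493.2, 423.3, 144.6]
ee_rot: [-0.446, 0.542, 0.447, 0.555]
contact_force: [0.8, 0.1, 1.6]
gripper_width: 81.8
```

{"api": "drive_tool", "payload": {"motion": [[-10,0,-35,0],[0,0,-40,-3],[0,0,-40,-3],[0,0,-40,-3],[0,0,-40,-3],[0,0,-40,-3],[0,0,-40,-3],[0,0,-40,-3],[0,0,0,0],[0,0,0,0]]}}

```text
clock: 24.23
position: [468.4, 105.3, 144.7]
ee_rot: [0.538, -0.459, -0.537, -0.46]
contact_force: [-0.4, 0.4, -0.3]
gripper_width: 81.9
```

```bash
python3 -c "
from h import *
t=snap('top','pics/t11.png');s=snap('side','pics/s11.png')
m=masks(t);r=rect('top',blob(m['green'],(80,170,150,235)),38);print('base',r)
ms=masks(s);r=rect('side',blob(ms['green'],(335,140,395,195)),38);print('base side',r)
r=rect('top',blob(m['blue'],(140,190,215,245)),24);print('cover',r)
c=blob(m['gold'],(372,195,425,235));print('mid gold',rect('top',c,26),cv2.boundingRect(c))
c=blob(m['dark'],(365,190,430,240));print('mid dark',rect('top',c,26),cv2.boundingRect(c))
c=blob(ms['dark'],(100,190,165,235));print('mid dark side',rect('side',c,26),cv2.boundingRect(c))
go(437.5,-321,110,9)"
```

```text
base [488.1 420.6  43.1  74.7 -12.1]
base side [487.8 428.7  38.1  65.6 -11.5]
cover [390.9 311.7   0.    0.    0. ]
mid gold [ 457.7 -317.9   17.3   67.6    9.1] (385, 204, 26, 10)
mid dark [ 437.8 -315.9   62.3   99.4    9.3] (377, 201, 41, 30)
mid dark side [ 448.1 -315.3   82.    90.2    9.5] (114, 202, 36, 30)
t24.3 spin 0.1 then dx 34.5 dy 97.8 dz -418.3 tilt [ 0.002  0.001 -1.   ] w 81.7
```

{"api": "drive_tool", "payload": {"motion": [[0,9,-38,0],[0,9,-38,0],[0,9,-38,0],[0,9,-38,0],[0,9,-38,0],[0,9,-38,0],[0,9,-38,0],[0,9,-38,0],[0,9,-38,0],[0,9,-38,0]]}}

```text
clock: 25.17
position: [440.7, -283.2, 144.1]
ee_rot: [0.539, -0.458, -0.539, -0.458]
contact_force: [0.4, 0.7, -0.0]
gripper_width: 82.2
```

{"api": "drive_tool", "payload": {"motion": [[10,8,-38,0],[20,0,0,0],[0,0,0,0],[0,0,0,0]]}}

```text
clock: 25.5
position: [437.8, -320.3, 112.9]
ee_rot: [-0.537, 0.459, 0.54, 0.458]
contact_force: [0.9, 1.1, 1.3]
gripper_width: 81.9
```

```bash
python3 -c "
from h import *
t=snap('top','pics/t12.png')
m=masks(t)
r=rect('top',blob(m['blue'],(100,170,260,255)),24);print('cover',r)
go(437.8,-320.6,8,9.3)"
```

```text
cover [439.9 252.   57.7  90.4 -13.6]
t25.6 spin -0.0 then dx 105.9 dy 0.9 dz -0.3 tilt [-0.001 -0.    -1.   ] w 81.8
```

{"api": "drive_tool", "payload": {"motion": [[20,0.5,0,0],[25,0,0,0],[25,0,0,0],[15,0,0,0],[10,0,0,0],[6,0,0,0],[4,0,0,0],[1,0,0,0],[0,0,0,0]]}}

```text
clock: 26.3
position: [438.1, -321.2, 8.6]
ee_rot: [0.539, -0.458, -0.538, -0.458]
contact_force: [0.2, 0.9, -1.0]
gripper_width: 81.9
```

{"api": "drive_tool", "payload": {"motion": [[0,0,0,0],[0,0,0,0],[0,0,0,0],[0,0,0,0],[0,0,0,0],[0,0,0,0]], "grip": 40}}

```text
clock: 26.8
position: [438.2, -321.7, 9.1]
ee_rot: [0.539, -0.458, -0.538, -0.459]
contact_force: [-0.0, 1.4, 4.6]
gripper_width: 58.6
```

{"api": "drive_tool", "payload": {"motion": [[-10,0,0,0],[-20,0,0,0],[-30,0,0,0],[-30,0,0,0],[0,0,0,0],[0,0,0,0]]}}

```text
clock: 27.3
position: [438.2, -321.6, 100.1]
ee_rot: [0.54, -0.458, -0.537, -0.459]
contact_force: [0.3, 0.4, -0.5]
gripper_width: 58.1
```

```bash
python3 -c "
from h import *
go(*M(0,-120),100,2.1);print(arm.read_state()['contact_force'])"
```

```text
t27.3 spin 7.0 then dx 0.1 dy -169.0 dz 243.2 tilt [ 0.005 -0.001 -1.   ] w 58.1
[ 0.27042397  0.37302754 -0.48820647]
```

{"api": "drive_tool", "payload": {"motion": [[0,0,0,7],[0,-18,27,0],[0,-18,27,0],[0,-19,27,0],[0,-19,27,0],[0,-19,27,0],[0,-19,27,0],[0,-19,27,0],[0,-19,27,0],[0,-19,27,0]]}}

```text
clock: 28.13
position: [596.4, -70.7, 96.2]
ee_rot: [-0.508, 0.492, 0.51, 0.49]
contact_force: [1.1, -0.5, -1.2]
gripper_width: 58.4
```

{"api": "drive_tool", "payload": {"motion": [[0,0,0,0],[0,0,0,0]]}}

```text
clock: 28.3
position: [596.6, -70.7, 96.0]
ee_rot: [-0.509, 0.491, 0.511, 0.489]
contact_force: [0.0, -0.4, -0.1]
gripper_width: 58.6
```

```bash
python3 -c "
from h import *
go(*M(0,-120),19.5,2.1)"
```

```text
t28.3 spin 0.2 then dx 76.5 dy -1.5 dz -1.8 tilt [-0.003  0.    -1.   ] w 58.6
```

{"api": "drive_tool", "payload": {"motion": [[15,-1.5,-1.8,0],[20,0,0,0],[20,0,0,0],[10,0,0,0],[6,0,0,0],[3,0,0,0],[2,0,0,0],[0,0,0,0],[0,0,0,0]]}}

```text
clock: 29.05
position: [599.2, -73.9, 22.7]
ee_rot: [0.51, -0.49, -0.509, -0.491]
contact_force: [0.0, 0.4, -1.0]
gripper_width: 58.6
```

```bash
python3 -c "
from h import *
go(*M(0,-120),19.5,2.1);print(arm.read_state()['contact_force'])"
```

```text
t29.1 spin 0.0 then dx 3.2 dy 1.0 dz 1.5 tilt [ 0.002  0.    -1.   ] w 58.6
[ 0.01280352  0.36657234 -1.01398726]
```

Lower, release, rise, and go back to the stick handle.

{"api": "drive_tool", "payload": {"motion": [[2,0.8,0,0],[1.5,0,0,0],[0,0,0,0],[0,0,0,0]]}}

```text
clock: 29.38
position: [598.2, -73.8, 19.2]
ee_rot: [0.51, -0.49, -0.509, -0.491]
contact_force: [-1.0, 1.6, 4.7]
gripper_width: 58.4
```

{"api": "drive_tool", "payload": {"motion": [[0,0,0,0],[0,0,0,0],[0,0,0,0],[0,0,0,0],[-20,0,0,0],[-30,0,0,0],[-35,0,0,0],[-35,0,0,0],[0,0,0,0],[0,0,0,0]], "grip": 80}}

```text
clock: 30.22
position: [599.3, -73.7, 141.0]
ee_rot: [0.511, -0.489, -0.508, -0.492]
contact_force: [-0.7, -0.8, -1.6]
gripper_width: 80.0
```

```bash
python3 -c "
from h import *
t=snap('top','pics/t13.png');m=masks(t);c=blob(m['orange'],(300,130,440,200));print(rect('top',c,24))
go(608.9,-365.3,140,2.1)"
```

```text
[ 600.8 -261.    52.6  288.5   -1.2]
t30.3 spin 0.0 then dx -1.2 dy -0.4 dz -291.7 tilt [ 0.001  0.001 -1.   ] w 80.0
```

{"api": "drive_tool", "payload": {"motion": [[0,0,-33,0],[0,0,-37,0],[0,0,-37,0],[0,0,-37,0],[0,0,-37,0],[0,0,-37,0],[0,0,-37,0],[0,0,-36,0],[0,0,0,0],[0,0,0,0]], "grip": 60}}

```text
clock: 31.1
position: [607.1, -366.4, 134.9]
ee_rot: [-0.507, 0.492, 0.51, 0.491]
contact_force: [0.5, 0.2, 0.1]
gripper_width: 60.0
```

```bash
python3 -c "
from h import *
go(608.9,-365.3,28.5,2.1)
t=snap('top','pics/t14.png');m=masks(t)
c=blob(m['orange'],(275,130,420,200));print(cv2.boundingRect(c))
c=blob(m['dark'],(280,130,335,185));print('mid',inM(rect('top',c,36)),rect('top',c,36))"
```

```text
t31.1 spin -0.2 then dx 106.4 dy -1.9 dz 1.0 tilt [-0.004  0.002 -1.   ] w 60.0
(325, 147, 73, 17)
mid [  -5.8 -133.4] [592.9 -86.  139.  140.8  88.2]
```

{"api": "drive_tool", "payload": {"motion": [[20,-1.9,1,0],[25,0,0,0],[25,0,0,0],[20,0,0,0],[10,0,0,0],[5,0,0,0],[1.5,0,0,0],[0,0,0,0]]}}

```text
clock: 31.82
position: [611.3, -363.2, 32.4]
ee_rot: [0.51, -0.49, -0.509, -0.49]
contact_force: [0.8, 0.7, 0.9]
gripper_width: 59.5
```

{"api": "drive_tool", "payload": {"motion": [[0,0,0,0],[0,0,0,0],[0,0,0,0],[0,0,0,0],[0,0,0,0],[0,0,0,0]], "grip": 5}}

```text
clock: 32.32
position: [611.1, -363.9, 33.1]
ee_rot: [0.51, -0.49, -0.509, -0.491]
contact_force: [-0.5, 0.5, 4.8]
gripper_width: 19.6
```

```bash
python3 -c "
from h import *
go(*M(0,-122),29,2.1); print(inM(arm.read_state()['position']))
t=snap('top');crop(t,225,115,425,215,4,'pics/t15.png')"
```

```text
t32.3 spin 0.1 then dx 4.1 dy 2.2 dz 289.8 tilt [ 0.001 -0.001 -1.   ] w 19.6
[   2.2 -411.8]
```

View pics/t15.png

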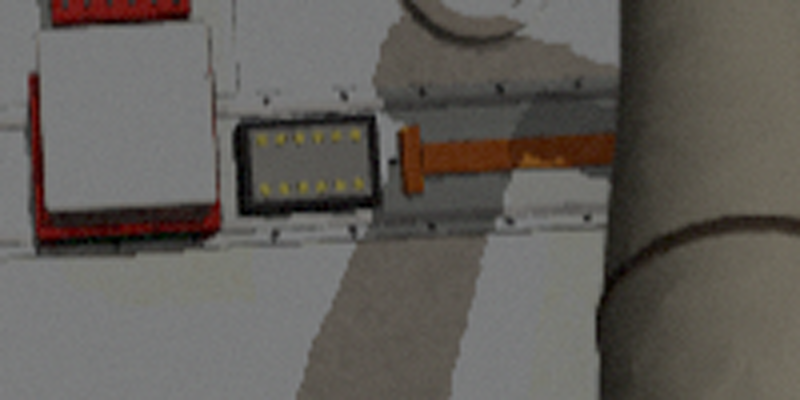

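The middle module (crop 310,163) is square in the channel, with the head at (412,160) behind it. Pushing.

{"api": "drive_tool", "payload": {"motion": [[-0.5,0.5,10,0],[0,1,12,0],[0,0,15,0],[0,0,15,0],[0,0,15,0],[0,0,15,0],[0,0,15,0],[0,0,15,0],[0,0,15,0],[0,0,15,0]]}}

```text
clock: 33.2
position: [604.1, -220.2, 33.1]
ee_rot: [0.51, -0.49, -0.509, -0.49]
contact_force: [0.3, -5.0, 5.6]
gripper_width: 19.0
```

{"api": "drive_tool", "payload": {"motion": [[0,0,14,0],[0,0,14,0],[0,0,14,0],[0,0,14,0],[0,0,14,0],[0,0,13,0],[0,0,13,0],[0,0,10,0],[0,0,0,0],[0,0,0,0]]}}

```text
clock: 34.03
position: [599.5, -112.7, 33.0]
ee_rot: [-0.51, 0.49, 0.51, 0.49]
contact_force: [-0.5, 4.6, 8.9]
gripper_width: 19.5
```

```bash
python3 -c "
from h import *
go(*M(0,-121),31,2.1); s=arm.read_state(); print(inM(s['position']),s['contact_force'])"
```

```text
t34.0 spin 0.2 then dx 2.0 dy -0.1 dz 39.3 tilt [ 0.     0.001 -1.   ] w 19.5
[-1.000e-01 -1.603e+02] [-0.49262493  4.57746172  8.8618706 ]
```

{"api": "drive_tool", "payload": {"motion": [[-1,0,8,0],[-0.5,0,8,0],[0,0,8,0],[0,0,6,0],[0,0,5,0],[0,0,3,0],[0,0,1,0],[0,0,0,0],[0,0,0,0]]}}

```text
clock: 34.78
position: [597.9, -76.7, 33.3]
ee_rot: [-0.509, 0.491, 0.51, 0.49]
contact_force: [-0.5, -1.5, -1.3]
gripper_width: 19.3
```

```bash
python3 -c "
from h import *
s=arm.read_state(); print(inM(s['position']),s['contact_force'],s['position'])
t=snap('top','pics/t16.png');m=masks(t)
c=blob(m['dark'],(165,130,231,185));r=rect('top',c,36);print(inM(r),r,cv2.boundingRect(c))
c=blob(m['gold'],(165,130,231,185));r=rect('top',c,36);print(inM(r),r,cv2.boundingRect(c))
"
```

```text
[  -0.4 -124.3] [-0.5209865  -1.52802117 -1.28342642] [597.92970107 -76.73788896  33.26420624]
[  6.8 129.6] [595.8 177.3 130.6 139.7  89.3] (179, 130, 52, 55)
[ 14.2 152.9] [602.4 200.8  71.7 109.6 -78.4] (184, 131, 30, 43)
```

{"api": "drive_tool", "payload": {"motion": [[0,0,3,0],[0,0,3,0],[0,0,0,0],[0,0,0,0],[0,0,-10,0],[0,0,-20,0],[0,0,-30,0],[0,0,-30,0],[0,0,-30,0],[0,0,-30,0]]}}

```text
clock: 35.67
position: [603.7, -222.7, 33.9]
ee_rot: [0.509, -0.49, -0.509, -0.491]
contact_force: [0.2, 0.1, -0.8]
gripper_width: 19.4
```

{"api": "drive_tool", "payload": {"motion": [[0,0,-30,0],[0,0,-30,0],[0,0,-30,0],[0,0,-30,0],[0,0,-15,0],[0,0,-5,0],[0,0,0,0],[0,0,0,0]]}}

```text
clock: 36.33
position: [608.6, -360.2, 33.5]
ee_rot: [-0.509, 0.491, 0.51, 0.491]
contact_force: [-0.1, 0.1, -1.5]
gripper_width: 19.3
```

```bash
python3 -c "
from h import *
go(*M(0,-411),33,2.1); s=arm.read_state(); print(inM(s['position']),s['contact_force'])
t=snap('top','pics/t17.png');m=masks(t); print('yellow',np.argwhere(m['yellow'][120:190,160:300]).tolist())
H,S,V=cv2.split(cv2.cvtColor(t,cv2.COLOR_RGB2HSV));
for th in(45,60): 
  c=blob(V<th,(175,135,231,180));r=rect('top',c,36);print(th,inM(r),r,cv2.boundingRect(c))
"
```

```text
t36.3 spin 0.0 then dx 0.5 dy -0.1 dz -3.1 tilt [-0.001  0.001 -1.   ] w 19.3
[-1.000e-01 -4.079e+02] [-0.1458118   0.1491674  -1.48851375]
yellow [[34, 46], [34, 52], [35, 28], [35, 32], [35, 33], [35, 36], [35, 37], [35, 41], [35, 42], [35, 46], [35, 47], [36, 22], [36, 23], [36, 27], [36, 28], [36, 32], [36, 33], [36, 37], [47, 33], [47, 37], [47, 38], [47, 42], [47, 43], [47, 46], [47, 47], [48, 23], [48, 24], [48, 28], [48, 29], [48, 32], [48, 33], [48, 37], [48, 38], [48, 42], [49, 23], [49, 24], [53, 28], [53, 47], [53, 108], [53, 114], [54, 23], [54, 31], [54, 88], [55, 79]]
45 [ -5.6 153. ] [582.6 200.2  60.4  89.8   2.3] (178, 150, 36, 25)
60 [ -5.2 153.1] [ 5.830e+02  2.003e+02  6.170e+01  8.960e+01 -1.000e-01] (178, 150, 36, 25)
```

{"api": "drive_tool", "payload": {"motion": [[0.7,0,-3,0],[0,0,0,0],[0,0,0,0]]}}

```text
clock: 36.63
position: [609.4, -362.8, 33.2]
ee_rot: [-0.51, 0.49, 0.51, 0.49]
contact_force: [0.1, 0.9, -1.2]
gripper_width: 19.3
```

{"api": "drive_tool", "payload": {"motion": [[0,0,0,0],[0,0,0,0],[0,0,0,0],[0,0,0,0],[-20,0,0,0],[-35,0,0,0],[-40,0,0,0],[-40,0,0,0],[-40,0,0,0],[-35,0,0,0]], "grip": 60}}

```text
clock: 37.47
position: [609.2, -363.9, 246.7]
ee_rot: [0.51, -0.49, -0.508, -0.491]
contact_force: [0.5, -0.1, -0.4]
gripper_width: 60.4
```

{"api": "drive_tool", "payload": {"motion": [[0,0,38,0],[0,0,38,0],[0,0,38,0],[0,0,38,0],[0,0,38,0],[0,0,38,0],[0,0,38,0],[0,0,38,0],[0,0,38,0],[0,0,38,0]], "grip": 82}}

```text
clock: 38.3
position: [594.4, 17.8, 243.6]
ee_rot: [0.509, -0.49, -0.509, -0.491]
contact_force: [0.5, -0.1, 0.1]
gripper_width: 82.0
```

{"api": "drive_tool", "payload": {"motion": [[0,0,38,0],[0,0,38,0],[0,0,38,0],[0,0,38,0],[0,0,30,0],[0,0,0,0],[0,0,0,0]]}}

```text
clock: 38.88
position: [587.7, 199.6, 243.0]
ee_rot: [-0.51, 0.49, 0.51, 0.49]
contact_force: [-0.2, -0.7, 0.7]
gripper_width: 81.9
```

```bash
python3 -c "
from h import *
go(*M(-3,153),18.5,2.1)
t=snap('top','pics/t18.png');m=masks(t);c=blob(m['orange'],(275,125,440,200));print(cv2.boundingRect(c),rect('top',c,24),inM(rect('top',c,24)))"
```

```text
t38.9 spin 0.2 then dx 224.5 dy 2.5 dz 0.8 tilt [-0. -0. -1.] w 81.9
(324, 143, 104, 21) [ 601.7 -269.6   42.2  273.6    1.6] [  -3.7 -317.2]
```

{"api": "drive_tool", "payload": {"motion": [[30,2.5,0.8,0],[35,0,0,0],[35,0,0,0],[35,0,0,0],[35,0,0,0],[25,0,0,0],[15,0,0,0],[10,0,0,0],[4,0,0,0],[0,0,0,0]]}}

```text
clock: 39.77
position: [585.7, 197.7, 18.9]
ee_rot: [-0.509, 0.491, 0.509, 0.491]
contact_force: [-0.5, -0.1, 0.3]
gripper_width: 82.0
```

{"api": "drive_tool", "payload": {"motion": [[0,0,0,0],[0,0,0,0],[0,0,0,0],[0,0,0,0],[0,0,0,0],[0,0,0,0]], "grip": 40}}

```text
clock: 40.27
position: [586.9, 199.3, 21.2]
ee_rot: [0.51, -0.489, -0.509, -0.492]
contact_force: [-0.1, -0.6, 6.8]
gripper_width: 58.1
```

{"api": "drive_tool", "payload": {"motion": [[-10,0,0,0],[-20,0,0,0],[-30,0,0,0],[-30,0,0,0],[-30,0,0,0],[0,0,0,0],[0,0,0,0]]}}

```text
clock: 40.85
position: [586.2, 199.2, 141.8]
ee_rot: [0.51, -0.489, -0.509, -0.492]
contact_force: [-0.4, 0.3, -1.7]
gripper_width: 58.0
```

{"api": "drive_tool", "payload": {"motion": [[0,0,0,7],[0,0,0,7],[0,0,0,0],[0,0,0,0]]}}

```text
clock: 41.18
position: [584.7, 198.3, 137.9]
ee_rot: [-0.446, 0.549, 0.447, 0.547]
contact_force: [-0.0, 0.6, -0.7]
gripper_width: 58.2
```

```bash
python3 -c "
from h import *
go(489.2,419.5,146,-12)
print(arm.read_state()['position'])"
```

```text
t41.2 spin 0.3 then dx -8.1 dy 139.4 dz 196.5 tilt [-0.002 -0.001 -1.   ] w 58.2
[584.71104934 198.27744248 137.86716051]
```

{"api": "drive_tool", "payload": {"motion": [[0,17,24,0],[0,17,24,0],[0,17,24,0],[0,17,24,0],[0,18,25,0],[0,18,25,0],[0,18,25,0],[0,18,25,0],[20,0,0,0],[0,0,0,0]]}}

```text
clock: 42.02
position: [485.9, 419.1, 115.0]
ee_rot: [-0.447, 0.551, 0.447, 0.545]
contact_force: [-0.2, -0.4, -2.3]
gripper_width: 58.4
```

{"api": "drive_tool", "payload": {"motion": [[0,0,0,0],[0,0,0,0],[0,0,0,0]]}}

```text
clock: 42.27
position: [489.6, 418.6, 119.8]
ee_rot: [-0.446, 0.549, 0.446, 0.549]
contact_force: [-0.1, -0.2, -1.6]
gripper_width: 58.3
```

```bash
python3 -c "
from h import *
go(489.1,418.9,49,-12)"
```

```text
t42.3 spin 0.1 then dx 70.8 dy 0.5 dz 0.2 tilt [ 0.001  0.    -1.   ] w 58.3
```

{"api": "drive_tool", "payload": {"motion": [[15,0.5,0.2,0],[15,0,0,0],[14,0,0,0],[9,0,0,0],[5,0,0,0],[4,0,0,0],[3,0,0,0],[0,0,0,0],[0,0,0,0]]}}

```text
clock: 43.02
position: [488.6, 419.8, 54.7]
ee_rot: [-0.446, 0.549, 0.446, 0.549]
contact_force: [0.7, 0.2, -0.8]
gripper_width: 58.3
```

```bash
python3 -c "
from h import *
go(489.1,418.9,49,-12);print(arm.read_state()['contact_force'])"
```

```text
t43.0 spin 0.2 then dx 5.7 dy -0.6 dz -0.8 tilt [ 0.001  0.001 -1.   ] w 58.3
[ 0.743728    0.24413293 -0.76139362]
```

{"api": "drive_tool", "payload": {"motion": [[3,-0.6,-0.7,0],[2,0,0,0],[1,0,0,0],[0,0,0,0],[0,0,0,0]]}}

```text
clock: 43.43
position: [489.0, 418.9, 49.3]
ee_rot: [-0.446, 0.549, 0.446, 0.549]
contact_force: [-2.6, -1.1, 4.6]
gripper_width: 58.1
```

{"api": "drive_tool", "payload": {"motion": [[0,0,0,0],[0,0,0,0],[0,0,0,0],[0,0,0,0],[-10,0,0,0],[-25,0,0,0],[-40,0,0,0],[-40,0,0,0],[0,0,0,0]], "grip": 82}}

```text
clock: 44.18
position: [492.7, 422.4, 173.8]
ee_rot: [-0.446, 0.542, 0.447, 0.555]
contact_force: [0.9, 1.1, 0.7]
gripper_width: 82.3
```

{"api": "drive_tool", "payload": {"motion": [[0,5,-30,0],[0,5,-30,0],[0,5,-30,0],[0,5,-30,0],[0,5,-30,0],[0,0,-28,0],[0,0,-28,0],[0,0,-28,0],[0,0,0,0],[0,0,0,0]]}}

```text
clock: 45.02
position: [416.3, 194.0, 164.0]
ee_rot: [-0.445, 0.549, 0.445, 0.55]
contact_force: [-0.3, 0.8, 0.2]
gripper_width: 81.7
```

```bash
python3 -c "
from h import *
t=snap('top','pics/t19.png');s=snap('side','pics/s19.png')
for n,im,w in(('top',t,(80,165,150,235)),('side',s,(335,130,395,195))):
  V=cv2.cvtColor(im,cv2.COLOR_RGB2HSV)[...,2]
  print(n,arm.read_state()['position'])
m=masks(t);r=rect('top',blob(m['blue'],(100,170,260,255)),24);print('cover',r)
A=cv2.resize(t[165:230,75:155],None,fx=5,fy=5,interpolation=2);B=cv2.resize(s[115:185,330:410],None,fx=5,fy=5,interpolation=2)
o=np.zeros((350,800,3),np.uint8);o[:325,:400]=A;o[:,400:]=B;cv2.imwrite('pics/n20.png',cv2.convertScaleAbs(o[...,::-1],alpha=1.8))"
```

```text
top [416.94231124 195.55795744 163.79799217]
side [416.94231124 195.55795744 163.79799217]
cover [467.7 262.8   8.7  56.4 -12.8]
```

View pics/n20.png

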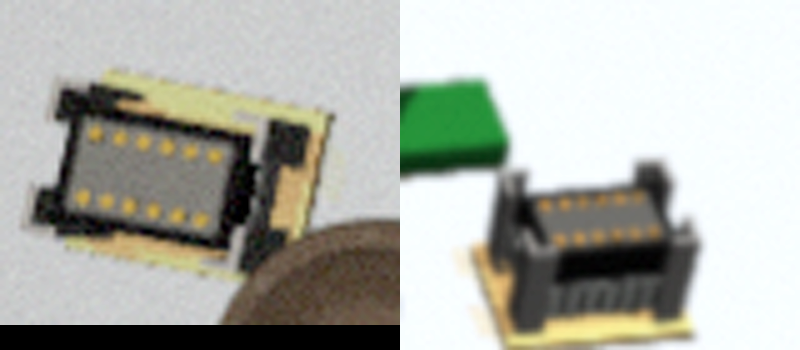

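The middle module sits square on the base inside the posts. Next I check whether the cover has moved, using the side view.

```bash
python3 -c "
from h import *
for f in('side0','s11','s19'):
  im=cv2.imread(f'pics/{f}.png')[...,::-1].copy();m=masks(im);c=blob(m['blue'],(270,140,345,200));print(f,rect('side',c,24),cv2.boundingRect(c))
go(440,252,120,-13.7)"
```

```text
side0 [449.2 255.1  73.2  87.7 -13.4] (299, 164, 29, 18)
s11 [449.6 254.6  72.2  88.4 -13.4] (299, 164, 29, 18)
s19 [449.3 254.7  72.8  88.4 -13.4] (299, 164, 29, 18)
t45.1 spin 1.9 then dx 43.8 dy -9.0 dz 60.3 tilt [ 0.002  0.001 -1.   ] w 82.1
```

{"api": "drive_tool", "payload": {"motion": [[5,0,0,1.8],[10,-3,20,0],[10,-3,20,0],[10,-3,20,0],[10,0,0,0],[0,0,0,0],[0,0,0,0]]}}

```text
clock: 45.7
position: [438.7, 251.1, 117.3]
ee_rot: [-0.437, 0.557, 0.437, 0.555]
contact_force: [-0.3, 0.0, 0.2]
gripper_width: 82.4
```

```bash
python3 -c "
from h import *
go(440,252.5,8,-13.7)"
```

```text
t45.7 spin 0.1 then dx 109.3 dy -0.9 dz 1.7 tilt [-0.002 -0.002 -1.   ] w 82.4
```

{"api": "drive_tool", "payload": {"motion": [[20,-0.8,1.5,0],[25,0,0,0],[25,0,0,0],[15,0,0,0],[12,0,0,0],[7,0,0,0],[5,0,0,0],[1,0,0,0],[0,0,0,0],[0,0,0,0]]}}

```text
clock: 46.53
position: [440.8, 252.7, 9.0]
ee_rot: [-0.437, 0.555, 0.437, 0.557]
contact_force: [-0.1, -0.4, -0.3]
gripper_width: 82.3
```

{"api": "drive_tool", "payload": {"motion": [[0,0,0,0],[0,0,0,0],[0,0,0,0],[0,0,0,0],[0,0,0,0],[0,0,0,0]], "grip": 40}}

```text
clock: 47.03
position: [440.8, 252.7, 9.3]
ee_rot: [-0.437, 0.555, 0.437, 0.556]
contact_force: [-0.9, 0.3, 5.0]
gripper_width: 58.0
```

{"api": "drive_tool", "payload": {"motion": [[-10,0,0,0],[-20,0,0,0],[-30,0,0,0],[-30,0,0,0],[-30,0,0,0],[0,0,0,0],[0,0,0,0]]}}

```text
clock: 47.62
position: [440.9, 253.0, 130.5]
ee_rot: [-0.437, 0.554, 0.437, 0.558]
contact_force: [-0.3, -0.2, -2.0]
gripper_width: 58.0
```

```bash
python3 -c "
from h import *
go(455,-72,125,2.1);print(arm.read_state()['contact_force'])"
```

```text
t47.6 spin -15.8 then dx 5.5 dy -2.2 dz -325.3 tilt [ 0.003  0.004 -1.   ] w 58.0
[-0.27630571 -0.21813779 -1.9869827 ]
```

{"api": "drive_tool", "payload": {"motion": [[0,0,0,-5.3],[0,0,0,-5.3],[0,0,0,-5.2],[0,0,-30,0],[0,0,-37,0],[0,0,-37,0],[0,0,-37,0],[0,0,-37,0],[0,0,-37,0],[0,0,-37,0]]}}

```text
clock: 48.45
position: [448.2, -1.5, 127.0]
ee_rot: [-0.509, 0.491, 0.51, 0.49]
contact_force: [1.0, 0.4, -1.9]
gripper_width: 58.2
```

{"api": "drive_tool", "payload": {"motion": [[0,0,-37,0],[0,0,-36,0],[0,0,0,0],[0,-25,0,0],[0,-25,0,0],[0,-25,0,0],[0,-25,0,0],[0,-25,0,0],[0,0,0,0],[0,0,0,0]]}}

```text
clock: 49.28
position: [577.0, -67.5, 126.0]
ee_rot: [-0.508, 0.492, 0.51, 0.49]
contact_force: [-0.9, -1.0, -2.6]
gripper_width: 58.1
```

```bash
python3 -c "
from h import *
go(*M(0,-121),20,2.1)"
```

```text
t49.3 spin 0.0 then dx 106.0 dy -21.0 dz -6.7 tilt [-0.004  0.    -1.   ] w 58.1
```

{"api": "drive_tool", "payload": {"motion": [[10,-21,-6.7,0],[20,0,0,0],[20,0,0,0],[20,0,0,0],[15,0,0,0],[8,0,0,0],[4,0,0,0],[2,0,0,0],[0,0,0,0],[0,0,0,0]]}}

```text
clock: 50.12
position: [599.1, -73.6, 30.0]
ee_rot: [0.51, -0.49, -0.509, -0.491]
contact_force: [-0.6, 0.2, -0.4]
gripper_width: 58.1
```

```bash
python3 -c "
from h import *
go(*M(0,-121),19.6,2.1)
t=snap('top');m=masks(t);c=blob(m['orange'],(290,130,440,190));p=c.reshape(-1,2);print(p.min(0),p.max(0), 'stick head xm,ym',inM(onplane('top',[[p[:,0].min(),158]],24)[0]))"
```

```text
t50.1 spin 0.1 then dx 10.4 dy 0.9 dz 0.2 tilt [ 0.002  0.    -1.   ] w 58.1
[325 143] [427 163] stick head xm,ym [ -10.2 -181.8]
```

{"api": "drive_tool", "payload": {"motion": [[5,0.8,0.2,0],[3,0,0,0],[2,0,0,0],[0.5,0,0,0],[0,0,0,0],[0,0,0,0]]}}

```text
clock: 50.67
position: [597.6, -73.5, 19.3]
ee_rot: [-0.509, 0.491, 0.509, 0.49]
contact_force: [-3.5, 0.7, 4.6]
gripper_width: 58.3
```

{"api": "drive_tool", "payload": {"motion": [[0,0,0,0],[0,0,0,0],[0,0,0,0],[0,0,0,0],[-20,0,0,0],[-30,0,0,0],[-35,0,0,0],[-35,0,0,0],[0,0,0,0]], "grip": 80}}

```text
clock: 51.42
position: [602.7, -73.7, 146.7]
ee_rot: [0.514, -0.486, -0.506, -0.494]
contact_force: [0.5, -0.4, 0.4]
gripper_width: 80.1
```

{"api": "drive_tool", "payload": {"motion": [[0,0,-33,0],[0,0,-37,0],[0,0,-37,0],[0,0,-37,0],[0,0,-37,0],[0,0,-37,0],[0,0,-37,0],[0,0,-36,0],[0,0,0,0],[0,0,0,0]], "grip": 60}}

```text
clock: 52.25
position: [607.9, -366.4, 137.2]
ee_rot: [-0.508, 0.492, 0.509, 0.491]
contact_force: [-0.2, 0.3, 1.0]
gripper_width: 60.1
```

```bash
python3 -c "
from h import *
go(609.4,-363.5,30,2.1)
t=snap('top','pics/t21.png');m=masks(t);r=rect('top',blob(m['blue'],(260,130,340,190)),34);print('cover',r,inM(r))"
```

```text
t52.2 spin -0.2 then dx 107.2 dy -1.6 dz 2.9 tilt [-0.001  0.001 -1.   ] w 60.1
cover [594.8 -70.8  59.5  90.3   2.3] [  -3.3 -118.3]
```

{"api": "drive_tool", "payload": {"motion": [[20,-1.5,2.5,0],[25,0,0,0],[25,0,0,0],[20,0,0,0],[10,0,0,0],[5,0,0,0],[2.5,0,0,0],[0,0,0,0],[0,0,0,0]]}}

```text
clock: 53.05
position: [611.1, -361.9, 32.7]
ee_rot: [0.51, -0.49, -0.509, -0.491]
contact_force: [-0.3, -1.1, 0.6]
gripper_width: 60.1
```

{"api": "drive_tool", "payload": {"motion": [[0,0,0,0],[0,0,0,0],[0,0,0,0],[0,0,0,0],[0,0,0,0],[0,0,0,0],[-1,0,0,0],[0,0,0,0]], "grip": 5}}

```text
clock: 53.72
position: [610.0, -361.7, 32.0]
ee_rot: [-0.509, 0.491, 0.509, 0.491]
contact_force: [-0.5, 0.5, -0.6]
gripper_width: 19.0
```

```bash
python3 -c "
from h import *
go(*M(0,-118),31,2.1);s=arm.read_state(); print(inM(s['position']),s['contact_force'])"
```

```text
t53.7 spin 0.0 then dx 1.0 dy 1.2 dz 291.5 tilt [-0.  0. -1.] w 19.0
[   1.2 -409.5] [-0.50271684  0.54785606 -0.60144334]
```

{"api": "drive_tool", "payload": {"motion": [[0,0.5,10,0],[0,0.7,12,0],[0,0,15,0],[0,0,15,0],[0,0,15,0],[0,0,15,0],[0,0,15,0],[0,0,15,0],[0,0,15,0],[0,0,15,0]]}}

```text
clock: 54.55
position: [603.3, -218.1, 32.0]
ee_rot: [-0.509, 0.491, 0.509, 0.49]
contact_force: [0.1, -1.6, -1.0]
gripper_width: 19.3
```

{"api": "drive_tool", "payload": {"motion": [[0,0,14,0],[0,0,14,0],[0,0,14,0],[0,0,14,0],[0,0,14,0],[0,0,13,0],[0,0,13,0],[0,0,10,0],[0,0,0,0],[0,0,0,0]]}}

```text
clock: 55.38
position: [599.7, -113.3, 32.1]
ee_rot: [-0.509, 0.49, 0.51, 0.49]
contact_force: [0.2, -0.4, -1.7]
gripper_width: 19.3
```

```bash
python3 -c "
from h import *
go(*M(0,-118),31,2.1); s=arm.read_state(); print(inM(s['position']),s['contact_force'])"
```

```text
t55.4 spin 0.1 then dx 1.1 dy -0.0 dz 42.9 tilt [-0.  0. -1.] w 19.3
[  -0.  -160.9] [ 0.22936497 -0.3966024  -1.72017164]
```

{"api": "drive_tool", "payload": {"motion": [[0,0,9,0],[0,0,9,0],[0,0,9,0],[0,0,7,0],[0,0,5,0],[0,0,4,0],[0,0,3,0],[0,0,0,0],[0,0,0,0]]}}

```text
clock: 56.13
position: [597.9, -67.7, 32.0]
ee_rot: [-0.509, 0.49, 0.509, 0.491]
contact_force: [-0.0, -0.7, -1.5]
gripper_width: 19.7
```

```bash
python3 -c "
from h import *
s=arm.read_state(); print(inM(s['position']),s['contact_force'])
t=snap('top','pics/t22.png');m=masks(t);r=rect('top',blob(m['blue'],(165,130,235,190)),34);print('cover',r,inM(r))"
```

```text
[-1.000e-01 -1.153e+02] [-0.03237436 -0.67651743 -1.53535942]
cover [583.6 211.4  60.6  73.5   2. ] [ -4.2 164.2]
```

{"api": "drive_tool", "payload": {"motion": [[0,0,-10,0],[0,0,-20,0],[0,0,-30,0],[0,0,-30,0],[0,0,-30,0],[0,0,-30,0],[0,0,-30,0],[0,0,-30,0],[0,0,-30,0],[0,0,-30,0]]}}

```text
clock: 57.02
position: [607.4, -340.3, 32.0]
ee_rot: [-0.509, 0.491, 0.509, 0.491]
contact_force: [0.8, -0.2, -1.3]
gripper_width: 19.5
```

{"api": "drive_tool", "payload": {"motion": [[0,0,-18,0],[0,0,-7,0],[0,0,0,0],[-15,0,0,0],[-25,0,0,0],[-25,0,0,0],[-10,0,0,0],[0,0,0,0]]}}

```text
clock: 57.68
position: [610.8, -362.4, 110.7]
ee_rot: [0.512, -0.489, -0.508, -0.491]
contact_force: [0.2, 0.0, -1.4]
gripper_width: 19.6
```

```bash
python3 -c "
from h import *
t=snap('top','pics/t23.png');m=masks(t);r=rect('top',blob(m['blue'],(165,130,235,190)),34);print('cover',r,inM(r))
print('yellow',np.argwhere(m['yellow'][120:190,200:300]).tolist())
go(398.4,-363,105,0.3)"
```

```text
cover [583.  203.   59.6  89.7   2.4] [ -5.1 155.8]
yellow [[53, 67], [53, 69], [54, 48], [54, 54]]
t57.7 spin 1.9 then dx 3.2 dy 211.2 dz 0.0 tilt [ 0.002 -0.    -1.   ] w 19.6
```

{"api": "drive_tool", "payload": {"motion": [[0,0,0,1.9],[0,26,0,0],[0,27,0,0],[0,27,0,0],[0,27,0,0],[0,26,0,0],[0,26,0,0],[0,26,0,0],[0,26,0,0],[0,0,0,0]]}}

```text
clock: 58.57
position: [391.6, -361.3, 104.7]
ee_rot: [-0.497, 0.5, 0.503, 0.499]
contact_force: [-0.1, 0.5, -2.2]
gripper_width: 19.4
```

{"api": "drive_tool", "payload": {"motion": [[0,0,30,0],[0,0,32,0],[0,0,32,0],[0,0,32,0],[0,0,32,0],[0,0,32,0],[0,0,32,0],[0,0,32,0],[0,0,30,0],[0,0,0,0]]}}

```text
clock: 59.4
position: [395.8, -76.1, 106.2]
ee_rot: [-0.502, 0.498, 0.503, 0.497]
contact_force: [-0.8, -0.1, -1.6]
gripper_width: 19.2
```

```bash
python3 -c "
from h import *
go(398,-79.5,28,0.2)
t=snap('top','pics/t24.png');m=masks(t);s=arm.read_state();z=s['position'][2]-22+14;c=blob(m['orange'],(200,190,330,260));p=c.reshape(-1,2);h=p[p[:,0]<p[:,0].min()+5];print('head',onplane('top',[h.mean(0)],z),z,cv2.boundingRect(c))"
```

```text
t59.4 spin 0.4 then dx 78.2 dy -2.2 dz -3.4 tilt [-0.002  0.    -1.   ] w 19.2
head [[393.11498031 146.39080237  98.15847877]] 98.15847877133447 (214, 229, 75, 23)
```

{"api": "drive_tool", "payload": {"motion": [[15,-2,-3.4,0],[20,0,0,0],[20,0,0,0],[10,0,0,0],[6,0,0,0],[3,0,0,0],[0,0,0,0],[0,0,0,0]]}}

```text
clock: 60.12
position: [399.0, -83.3, 33.3]
ee_rot: [0.501, -0.499, -0.501, -0.499]
contact_force: [0.3, -0.6, -0.6]
gripper_width: 18.9
```

{"api": "drive_tool", "payload": {"motion": [[2,0,0,0],[1,0,0,0],[0,0,0,0],[0,0,0,0]]}}

```text
clock: 60.45
position: [398.9, -83.1, 30.4]
ee_rot: [0.501, -0.499, -0.501, -0.499]
contact_force: [0.1, -0.6, -1.1]
gripper_width: 19.5
```

{"api": "drive_tool", "payload": {"motion": [[2,0,1,0],[1,0,1,0],[1,0,0,0],[0,0,0,0],[0,0,0,0]]}}

```text
clock: 60.87
position: [398.7, -81.1, 26.0]
ee_rot: [-0.501, 0.499, 0.501, 0.499]
contact_force: [-0.1, -0.1, -1.3]
gripper_width: 19.1
```

```bash
python3 -c "
from h import *
s=arm.read_state();print(s['position'],s['contact_force'],s['wrist_torque'])"
```

```text
[398.71134073 -81.08647297  26.01877081] [-0.06539086 -0.1411439  -1.26104307] [-0.0585     -0.01767365 -0.05732236]
```

{"api": "drive_tool", "payload": {"motion": [[1,0,0,0],[0.5,0,0,0],[0,0,0,0],[0,0,0,0]]}}

```text
clock: 61.2
position: [398.8, -81.1, 25.8]
ee_rot: [0.501, -0.499, -0.501, -0.499]
contact_force: [-4.2, 1.7, 14.1]
gripper_width: 19.4
```

{"api": "drive_tool", "payload": {"motion": [[0,0,0,0],[0,0,0,0],[0,0,0,0],[0,0,0,0],[-20,0,0,0],[-35,0,0,0],[-40,0,0,0],[-40,0,0,0],[-40,0,0,0],[-40,0,0,0]], "grip": 60}}

```text
clock: 62.03
position: [398.0, -81.2, 241.6]
ee_rot: [-0.501, 0.499, 0.501, 0.499]
contact_force: [0.9, 0.2, -0.3]
gripper_width: 60.3
```

{"api": "drive_tool", "payload": {"motion": [[0,-21,31,0],[0,-21,31,0],[0,-21,31,0],[0,-21,31,0],[0,-21,31,0],[0,-21,31,0],[0,-21,31,0],[0,-21,31,0],[0,-21,31,0],[0,0,0,-2]], "grip": 82}}

```text
clock: 62.87
position: [589.3, 203.5, 237.1]
ee_rot: [0.511, -0.489, -0.511, -0.489]
contact_force: [1.1, -0.8, -0.5]
gripper_width: 82.0
```

```bash
python3 -c "
from h import *
s=arm.read_state();print(s['position'])
go(*M(-3,155.5),18.5,2.1)
im=snap('side','pics/s25.png');t=snap('top','pics/t25.png')"
```

```text
[589.34791377 203.48004253 237.09515581]
t62.9 spin 0.4 then dx 218.6 dy 4.3 dz -0.5 tilt [-0. -0. -1.] w 82.0
```

Now the cover: grip it and take it to the nest.

{"api": "drive_tool", "payload": {"motion": [[30,3.5,-0.5,0.4],[35,0,0,0],[35,0,0,0],[35,0,0,0],[35,0,0,0],[22,0,0,0],[14,0,0,0],[8,0,0,0],[4,0,0,0],[0,0,0,0]]}}

```text
clock: 63.8
position: [582.9, 197.5, 21.5]
ee_rot: [-0.508, 0.492, 0.508, 0.492]
contact_force: [-0.4, -0.2, -0.4]
gripper_width: 81.9
```

{"api": "drive_tool", "payload": {"motion": [[0,0,0,0],[0,0,0,0],[0,0,0,0],[0,0,0,0],[0,0,0,0],[0,0,0,0]], "grip": 40}}

```text
clock: 64.3
position: [584.7, 198.6, 24.0]
ee_rot: [0.509, -0.49, -0.508, -0.493]
contact_force: [-0.1, -0.3, 5.1]
gripper_width: 57.9
```

{"api": "drive_tool", "payload": {"motion": [[-10,0,0,0],[-20,0,0,0],[-30,0,0,0],[-30,0,0,0],[-30,0,0,0],[-20,0,0,0],[0,0,0,0]]}}

```text
clock: 64.88
position: [585.3, 199.3, 167.6]
ee_rot: [0.509, -0.488, -0.507, -0.495]
contact_force: [0.4, 0.9, -0.8]
gripper_width: 57.4
```

{"api": "drive_tool", "payload": {"motion": [[0,0,0,7],[0,0,0,7],[0,0,0,0],[0,0,0,0]]}}

```text
clock: 65.22
position: [582.3, 197.8, 160.7]
ee_rot: [-0.445, 0.55, 0.445, 0.549]
contact_force: [0.7, -0.0, -1.8]
gripper_width: 57.5
```

```bash
python3 -c "
from h import *
go(489.1,418.9,146,-12)
print(arm.read_state()['position'],inM((586.9,199.3)))"
```

```text
t65.2 spin 0.0 then dx 14.7 dy 137.1 dz 196.9 tilt [-0.002 -0.001 -1.   ] w 57.5
[582.30967446 197.78998401 160.73076457] [ -1.3 152. ]
```

{"api": "drive_tool", "payload": {"motion": [[0,17,24,0],[0,17,24,0],[0,17,24,0],[0,17,24,0],[0,17,24,0],[0,17,24,0],[0,17,24,0],[0,17,24,0],[10,0,0,0],[0,0,0,0]]}}

```text
clock: 66.05
position: [488.6, 414.8, 148.9]
ee_rot: [-0.445, 0.551, 0.445, 0.547]
contact_force: [0.2, -0.9, -2.9]
gripper_width: 57.8
```

{"api": "drive_tool", "payload": {"motion": [[0,0,0,0],[0,0,0,0],[0,0,0,0]]}}

```text
clock: 66.3
position: [491.1, 413.4, 151.8]
ee_rot: [-0.444, 0.55, 0.444, 0.55]
contact_force: [-0.4, -0.2, -0.9]
gripper_width: 58.0
```

```bash
python3 -c "
from h import *
go(488.4,415.7,78,-12)
s=arm.read_state();P=s['position'];t=snap('top','pics/t26.png');b=snap('side','pics/s26.png')
a=np.radians(-12);U=np.array([[np.cos(a),-np.sin(a)],[np.sin(a),np.cos(a)]])
for n,im,w in(('top',t,(60,150,200,250)),('side',b,(320,90,420,195))):
  c=blob(masks(im)['blue'],w).reshape(-1,2)
  q=(onplane(n,c,P[2]-14+24)[:,:2]-P[:2])@U
  print(n,q.min(0).round(1),q.max(0).round(1))
A=cv2.resize(t[150:230,75:155],None,fx=5,fy=5,interpolation=2);B=cv2.resize(b[95:185,330:410],None,fx=5,fy=5,interpolation=2)
o=np.zeros((450,800,3),np.uint8);o[:400,:400]=A;o[:,400:]=B;cv2.imwrite('pics/n27.png',cv2.convertScaleAbs(o[...,::-1],alpha=1.8))"
```

```text
t66.3 spin -0.2 then dx 73.8 dy 3.1 dz 1.6 tilt [ 0. -0. -1.] w 58.0
top [-79.3 -55.5] [64.7 69.4]
side [-25.5 -40.2] [48.6 52. ]
```

{"api": "drive_tool", "payload": {"motion": [[10,3,1.5,0],[15,0,0,0],[15,0,0,0],[10,0,0,0],[0,0,0,0],[0,0,0,0]]}}

```text
clock: 66.9
position: [487.9, 416.1, 100.9]
ee_rot: [-0.444, 0.551, 0.444, 0.55]
contact_force: [0.1, 0.6, -1.3]
gripper_width: 57.7
```

```bash
python3 -c "
from h import *
go(488.6,415.9,78,-12);print(arm.read_state()['contact_force'])"
```

```text
t66.9 spin -0.2 then dx 22.9 dy -0.8 dz -0.1 tilt [-0.001 -0.001 -1.   ] w 57.7
[ 0.06338375  0.60365753 -1.2902709 ]
```

{"api": "drive_tool", "payload": {"motion": [[5,-0.6,0,-0.2],[5,0,0,0],[4,0,0,0],[3,0,0,0],[2,0,0,0],[0,0,0,0],[0,0,0,0]]}}

```text
clock: 67.48
position: [488.6, 416.4, 82.6]
ee_rot: [-0.445, 0.549, 0.445, 0.549]
contact_force: [0.3, -1.2, -1.5]
gripper_width: 57.9
```

```bash
python3 -c "
from h import *
go(488.6,415.9,78,-12);print(arm.read_state()['contact_force'])"
```

```text
t67.5 spin 0.0 then dx 4.6 dy -0.1 dz -0.5 tilt [ 0. -0. -1.] w 57.9
[ 0.33320425 -1.16617188 -1.45571658]
```

{"api": "drive_tool", "payload": {"motion": [[2,0,-0.4,0],[1.5,0,0,0],[1,0,0,0],[0,0,0,0],[0,0,0,0]]}}

```text
clock: 67.9
position: [488.5, 415.9, 78.2]
ee_rot: [-0.445, 0.549, 0.445, 0.549]
contact_force: [-0.3, -0.1, -0.5]
gripper_width: 57.2
```

```bash
python3 -c "
from h import *
go(488.6,415.9,78,-12);print(arm.read_state()['contact_force'])"
```

```text
t67.9 spin 0.0 then dx 0.2 dy -0.1 dz -0.0 tilt [ 0.  0. -1.] w 57.2
[-0.25704828 -0.07640852 -0.50931369]
```

{"api": "drive_tool", "payload": {"motion": [[0.5,0,0,0],[0,0,0,0]]}}

```text
clock: 68.07
position: [488.5, 415.9, 78.2]
ee_rot: [-0.445, 0.549, 0.445, 0.549]
contact_force: [-1.2, -1.1, 2.2]
gripper_width: 57.7
```

{"api": "drive_tool", "payload": {"motion": [[0,0,0,0],[0,0,0,0],[0,0,0,0],[0,0,0,0],[-10,0,0,0],[-25,0,0,0],[-40,0,0,0],[-40,0,0,0],[-30,0,0,0],[0,0,0,0]], "grip": 82}}

```text
clock: 68.9
position: [491.4, 418.6, 232.5]
ee_rot: [-0.445, 0.543, 0.446, 0.555]
contact_force: [1.1, 0.9, 1.6]
gripper_width: 82.1
```

{"api": "drive_tool", "payload": {"motion": [[-10,0,-30,0],[-10,0,-35,0],[0,0,-35,0],[0,0,-35,0],[0,0,-35,0],[0,0,-35,0],[0,0,-35,0],[0,0,-35,0],[0,0,-35,0],[0,0,0,0]]}}

```text
clock: 69.73
position: [421.9, 108.4, 243.3]
ee_rot: [-0.444, 0.55, 0.444, 0.55]
contact_force: [0.5, -0.4, -0.9]
gripper_width: 81.6
```

{"api": "drive_tool", "payload": {"motion": [[0,0,-35,0],[0,0,-35,0],[0,0,-35,0],[0,0,-35,0],[0,0,-35,0],[0,0,-35,0],[0,0,-35,0],[0,0,-35,0],[0,0,-35,0],[0,0,0,0]]}}

```text
clock: 70.57
position: [357.6, -199.5, 243.1]
ee_rot: [-0.444, 0.551, 0.443, 0.551]
contact_force: [-0.5, -0.4, 0.5]
gripper_width: 82.0
```

```bash
python3 -c "
from h import *
s=arm.read_state();print(s['position'],s['clock'])
t=snap('top','pics/t28.png');b=snap('side','pics/s28.png')
m=masks(t);r=rect('top',blob(m['blue'],(60,160,160,240)),88);print('cover',r)
r=rect('top',blob(m['orange'],(205,215,325,255)),18);print('stick',r)
print('yellow',np.argwhere(m['yellow'][120:190,200:300]).tolist())
A=cv2.resize(t[150:230,70:150],(400,400),interpolation=2);B=cv2.resize(b[105:185,330:410],(400,400),interpolation=2);C=cv2.resize(t[140:265,170:330],(400,200*400*125//160//200),interpolation=2)[:200];D=cv2.resize(t[215:255,205:325],(400,133),interpolation=2)
E=cv2.resize(b[150:210,170:300],(400,185),interpolation=2)
o=np.zeros((590,800,3),np.uint8);o[:400,:400]=A;o[:400,400:]=B;o[400:533,:400]=D;o[400:585,400:]=E
cv2.imwrite('pics/fin.png',cv2.convertScaleAbs(o[...,::-1],alpha=1.8))"
```

```text
[ 357.64764724 -199.4570771   243.0515681 ] 70.5667
cover [486.6 413.9  61.4 101.5 -12.1]
stick [378.7  18.   65.2 258.5  -2.2]
yellow [[53, 64], [54, 50]]
```

View pics/fin.png

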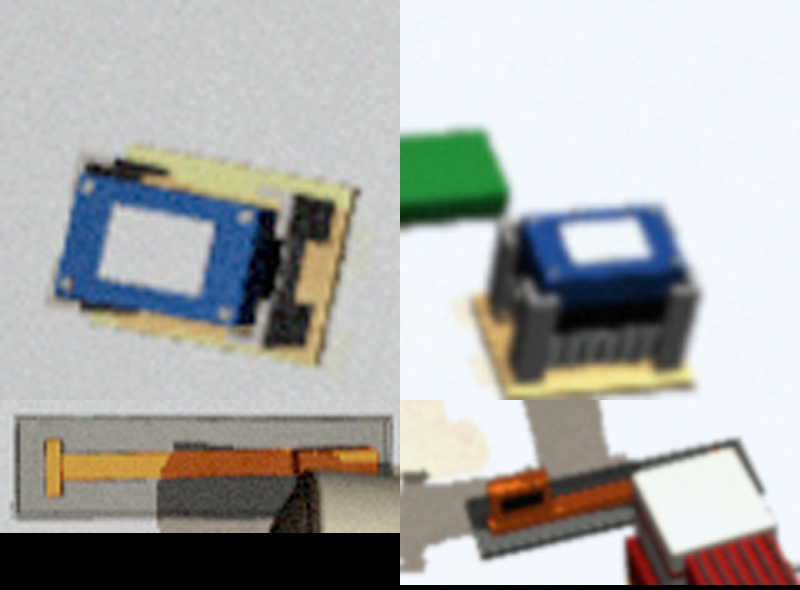

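The last view shows the cover square on the stack inside the posts, the stick flat inside the tray, and no yellow where an open flap would show. Handing in.

```bash
python3 -c "
from bench import arm
print(arm.job_done())"
```

```text
the job is handed in; nothing more can be done
None
```

I fed the base module, middle module and cover through the marker in that order and stacked each one in the nest before feeding the next. Then I handed the job in at about 71 s of the 210 s allowed. I laid the stick back in its tray while the cover was still on the outfeed, just before stacking it.

**Stack:** the last pictures show all three pieces in order between the posts. By the top camera the cover sits at about y = 420, the same as the base when it was placed, and turned by -12°, as is the nest.

**Stick:** it lies flat inside the grey tray.

**Flap:** I judged it shut only from the absence of yellow in the top view after each draw-back, because the side camera cannot see it. The cameras put each piece's rear edge at about 107–111 mm, past the roughly 96 mm the flap needs.

**Disagreements and checks not made:**
- **Nest:** the two cameras differed by about 7 mm in y on where it is. I used the gap between each camera's view of the held base and of the nest instead.
- **Last stick reading:** the automatic measurement was spoiled by the arm and its shadow, so I judged the stick by eye.
- **Tape roll, pen cup and gauge case:** I never went near them, but I did not measure them again at the end.

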